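# Gauge the test bar and hand-polish a batch of caps

### The job

Lay the steel test bar in the slide gauge and push the jaw up until it pinches the bar firmly against the anvil and hold it so for a moment; then open the jaw again and put the bar and every metal cap into the bowl of polishing stones. Take the stirrer from its fork stand and, with its ball end close to the bottom of the bowl, stir three full turns anticlockwise (seen from above) round its middle, in circles some 4 cm across. Hang the stirrer back in its stand by the collar, with every stone, cap and the bar left in the bowl.

Things in the scene. Friction and masses are not known exactly. Their poses are not given: they have to be found in the camera images.
- bar: steel test bar, a block 30 mm long (its x) x 14 mm wide (its y) x 16 mm high (z); origin: centre of its underside; lies on the table with x at any yaw. 0.05 kg
- cap0: thimble-shaped steel cap standing on its flange: flange 20 mm diameter and 4 mm high, body 16 mm diameter, 18 mm high in all; origin: centre of its underside, z up along its axis. 0.025 kg. Two to four caps are present; absent ones read None from the start
- cap1: thimble-shaped steel cap standing on its flange: flange 20 mm diameter and 4 mm high, body 16 mm diameter, 18 mm high in all; origin: centre of its underside, z up along its axis. 0.025 kg. Two to four caps are present; absent ones read None from the start
- cap2: thimble-shaped steel cap standing on its flange: flange 20 mm diameter and 4 mm high, body 16 mm diameter, 18 mm high in all; origin: centre of its underside, z up along its axis. 0.025 kg. Two to four caps are present; absent ones read None from the start
- cap3: thimble-shaped steel cap standing on its flange: flange 20 mm diameter and 4 mm high, body 16 mm diameter, 18 mm high in all; origin: centre of its underside, z up along its axis. 0.025 kg. Two to four caps are present; absent ones read None from the start
- stone0_center (a point): centre of a polishing stone: a white ball of 16 mm diameter, 12 g, one of seven in the bowl
- stone1_center (a point): centre of a polishing stone: a white ball of 16 mm diameter, 12 g, one of seven in the bowl
- stone2_center (a point): centre of a polishing stone: a white ball of 16 mm diameter, 12 g, one of seven in the bowl
- stone3_center (a point): centre of a polishing stone: a white ball of 16 mm diameter, 12 g, one of seven in the bowl
- stone4_center (a point): centre of a polishing stone: a white ball of 16 mm diameter, 12 g, one of seven in the bowl
- stone5_center (a point): centre of a polishing stone: a white ball of 16 mm diameter, 12 g, one of seven in the bowl
- stone6_center (a point): centre of a polishing stone: a white ball of 16 mm diameter, 12 g, one of seven in the bowl
- bowl_floor (a point): centre of the bowl's inner floor, 6 mm above the table; z up. Grey round bowl, fixed to the table: outer rim 148 mm diameter at 50 mm above the table, wall 4 mm; inside, a flat floor about 98 mm in diameter, flaring to 126 mm 18 mm above the table and 140 mm at the rim
- anvil_face (a point): slide gauge: foot of the fixed anvil's measuring face, on the bed's top (14 mm above the table); y runs along the bed from the sliding jaw to the anvil, x across. Bed 74 x 228 mm, fixed. Anvil and jaw: 44 mm wide, 27 mm above the bed, each with a nose 10 mm wide, 15 mm high, reaching 12 mm forward to its measuring face. The bar goes on the bed between the noses, its 30 mm length along y
- gauge_jaw (a joint): slide of the jaw along the gauge's y towards the anvil (m): 0 fully open (70 mm between the noses), 0.055 at its stop; the gap is 70 mm less this value, so the bar is pinched at 0.040. About 1.5 N of friction; it stays where it is left
- jaw_post (a point): centre of the top of the jaw's black thumb post, 60.5 mm above the table: 24 mm (gauge x) x 14 mm (gauge y), rising 38 mm from its slide plate; 34 mm free between post and jaw plate. Pinch it from above along gauge y. The jaw's measuring face lies 65 mm from the post's centre towards the anvil
- stirrer: upright stirrer, 121 mm long; origin: the bottom of its 14 mm ball end, z up along it. Shank 9 mm diameter; disc collar of 28 mm diameter from 70 to 75 mm above the origin; square wooden handle 14 x 14 mm from 75 to 121 mm (faces along its x and y). 0.07 kg. At the start it hangs by its collar in the fork stand
- stirrer_collar (a point): centre of the underside of the stirrer's collar, 70 mm above its origin, same axes
- stand_seat (a point): where the centre of the collar's underside rests in the fork stand, 90 mm above the table: in a 14 mm slot between two 5 mm thick prongs, open towards this frame's -x (prongs end 23 mm from here), closed 19 mm towards +x. Foot 80 x 70 mm, 12 mm high, fixed. Raise the stirrer some millimetres and move it along x to take it out or in
There are look-alikes about, which are no part of the job. What is shaped like the stirrer but blue is not meant.

How it is judged:
By the outcome, as a careful person would: the job done as asked, in the order asked, and still so for the second after the job is handed in, with the robot touching nothing.
Of cap0, cap1, cap2, cap3 only 2 to 4 are there at a start; the rules pass over those that are not, and their reading is None.
At some moment in a run one of bar, cap0, cap1, cap2, cap3 may be knocked a few centimetres aside while the robot is not near it.
It also fails if it takes over 210 s, if anything falls off the work surface, if the arm or the gripper's body presses on something with over 40 N, if the wrist force passes 120 N, or if a joint passes its speed limit or range.

### The arm

A 7-joint arm with a two-finger parallel gripper is mounted at the origin on a cart in front of the work surface, level with it; the furniture and walls round the work are solid. World frame = base frame: x ahead of the robot, y to its left, z up, the work surface at z = 0. Lengths are in m, angles in degrees, forces in N, time in s.
With the tool pointing down it reaches from about 0.425 to 0.875 m from the base axis. Payload 8.4 kg.
Tool frame: the origin (TCP) lies on the centre line of the jaws, within the pads' length; the fingertips stand 17 mm ahead of it and the grasp point (between the pads) lies 2 mm behind it; z points along the fingers, y is the line along which they close (so a half turn about z gives the same grasp; the last joint's range is limited). The gripper opens to 85 mm and grips with 20 to 120 N. Pads are 22 mm wide; open, the fingers measure 114 mm over their backs; the gripper's body (76 mm by 85 mm) begins 54 mm behind the grasp point. The pads swing forward as they close: fully open they stand 13 mm farther back than shut.
Start: joints at [58.316, 19.091, 2.286, 83.961, -0.768, 76.965, -3.352], TCP at [0.285, -0.584, 0.248] pointing down, gripper open.
Joint ranges: [-147.57, 147.57], [-21.85, 119.76], [-74.77, 79.35], [14.55, 137.4], [-85.83, 265.84], [4.83, 119.75], [-152.11, 152.11]. Speed limits (degrees/s): [127.2, 127.2, 159.86, 159.86, 180, 180, 180].

### API

Orientations are given as a 3x3 rotation matrix whose columns are the frame's x, y, z axes.
In Python, from plant import env, cams, workorder gives the robot as it stands.
- The arm moves only by the tool step_arm, never from a script. Its argument "steps" is text: rows parted by semicolons, each of 7 numbers parted by spaces: the shift along the world's x, y, z as a fraction of full scale, then the turn, a rotation vector about the world's x, y, z as a fraction of full scale, then the closure, from -1 (fully open) to 1 (shut). A call has 1 to 20 rows; each row is the pose to reach, as a shift and turn from the pose commanded when the call began, turning the shorter way round; what a row does not reach only later rows make up. Full scale, the value 1, is 0.1 m for a shift and 180 degrees for a turn. A row lasts 1/10 s, in which the tool goes at most 50 mm and 8.59 degrees, less where a joint would pass 70% of its speed; a pose out of reach is approached as far as the arm can. A call with a number of a shift or a turn outside -1 to 1 is refused whole. A call with a gripper value outside its range is refused whole. The fingers move at their own pace and stop on an object; "squeeze" is the grip in N (left out, the last holds). Time passes only in rows, so rows that repeat a pose let the fingers close. It gives the time, the measured TCP pose, the force, the opening and the grip force at its end, in the units of the state.
- env.observe(): the state, without advancing time (a new reading comes with each control period).
- cams.get_image(name): name is "scene" or "top"; returns (picture, depth): 384x512x3 uint8, red, green, blue; 384x512 float32, m along the optical axis (not along the pixel's ray), 0 where there is no reading.
- cams.camera_model(name): a dict with "intrinsics" (3x3 intrinsics, pixels), "world_from_camera" (4x4, takes a point from camera to world coordinates). Camera axes: x right, y up, looking along -z (the intrinsics and any distortion apply to the point x, -y, -z); pixel columns grow to the right and rows downward; lengths in m; the calibration is good to about 2 mm. A picture is of the moment at which its call begins. camera_model takes no time and is no camera call.
- workorder.job_done(): hands the job in; it is judged then, once.
The state is a dict: "time_s": time; "qpos": joint angles; "joint_velocities": joint speeds; "tau": joint torques, N m; "tcp_pos": TCP position; "tool_rot": TCP orientation; "force": force on the tool from outside, world axes, zero at the start; "torque": the same for the moment, N m; "gripper_width": finger opening in m; "grip_force": force on a finger pad.
Only numpy, scipy, OpenCV 4.12 (cv2) and the standard library are available. Lean on these libraries where they do the work, as an engineer would, in place of code of your own. Each camera call takes 0.05 s, during which the arm holds its last target. There are 200 camera calls.

## Working session

There is one attempt and no reset: what is moved stays moved. The work goes in short steps, Python scripts to look and compute and a tool call to move; the robot and the scene stay as the last step left them, time stands still between calls to the robot, and variables do not carry over. Pictures are saved under pics/ and viewed, at most 14 in all, crops included, and the job is handed in when it is done.

Besides the shell and the picture viewer there is one more tool, called after ">>>" as name(argument=value, ...), one argument or row to a line, values as JSON. step_arm: Moves the arm, as the interface text tells. Shift numbers are shares of 0.1 m and turn numbers shares of 180 degrees, none past 1 either way. Its arguments: {"type":"object","properties":{"steps":{"type":"string"},"squeeze":{"type":"number"}},"required":["steps"]}

```bash
ls; mkdir -p pics
cat > h.py <<'E'
import numpy as np, cv2
from plant import env, cams, workorder
def grab(n):
    im,d=cams.get_image(n); return im,d
def pts(n,d):
    m=cams.camera_model(n);K=np.array(m["intrinsics"]);T=np.array(m["world_from_camera"])
    v,u=np.mgrid[:d.shape[0],:d.shape[1]]
    x=(u-K[0,2])/K[0,0]*d;y=(v-K[1,2])/K[1,1]*d
    P=np.stack([x,-y,-d],-1)@T[:3,:3].T+T[:3,3]
    return P
def ray(n,u,v,z):
    m=cams.camera_model(n);K=np.array(m["intrinsics"]);T=np.array(m["world_from_camera"])
    r=T[:3,:3]@np.array([(u-K[0,2])/K[0,0],-(v-K[1,2])/K[1,1],-1]);o=T[:3,3]
    return o+r*(z-o[2])/r[2]
E
python3 - <<'E'
from h import *
for n in("scene","top"):
    im,d=grab(n); m=cams.camera_model(n); print(n,{k:np.round(np.array(v),3).tolist() for k,v in m.items()})
    np.savez(f"{n}0.npz",im=im,d=d)
    cv2.imwrite(f"pics/{n}0.png",cv2.resize(im[...,::-1],(800,600),interpolation=cv2.INTER_CUBIC))
s=env.observe();print({k:np.round(np.array(s[k]),3).tolist() for k in s})
E
```

```text
pics
scene {'intrinsics': [[364.576, 0.0, 257.47], [0.0, 364.576, 187.218], [0.0, 0.0, 1.0]], 'world_from_camera': [[-0.624, 0.49, -0.608, -0.066], [-0.781, -0.39, 0.488, 0.517], [0.002, 0.779, 0.627, 0.674], [0.0, 0.0, 0.0, 1.0]]}
top {'intrinsics': [[432.402, 0.0, 244.284], [0.0, 432.402, 189.09], [0.0, 0.0, 1.0]], 'world_from_camera': [[-0.022, 0.997, -0.069, 0.406], [-1.0, -0.021, 0.002, 0.058], [0.0, 0.069, 0.998, 1.409], [0.0, 0.0, 0.0, 1.0]]}
{'time_s': 0.1, 'qpos': [58.316, 19.129, 2.284, 84.006, -0.767, 76.966, -3.35], 'joint_velocities': [-0.032, -0.046, -0.039, -0.1, -0.038, 0.039, 0.071], 'tau': [0.003, -66.001, 1.369, -40.648, 0.017, 0.009, 0.0], 'tcp_pos': [0.285, -0.584, 0.247], 'tool_rot': [[0.899, 0.438, -0.001], [0.438, -0.899, 0.001], [-0.0, -0.001, -1.0]], 'force': [0.272, 1.708, 0.297], 'torque': [0.046, -0.041, 0.033], 'grip_force': 0.0, 'gripper_width': 0.086}
```

View pics/top0.png

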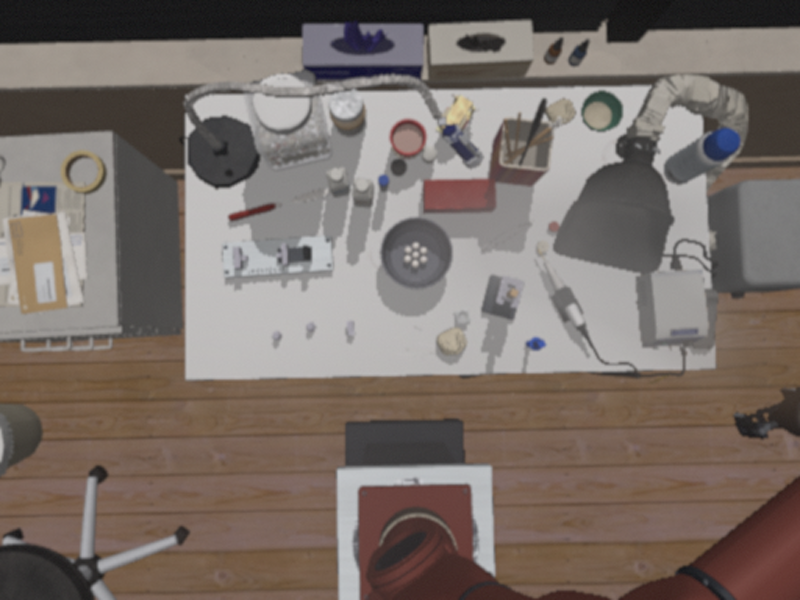

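View pics/scene0.png

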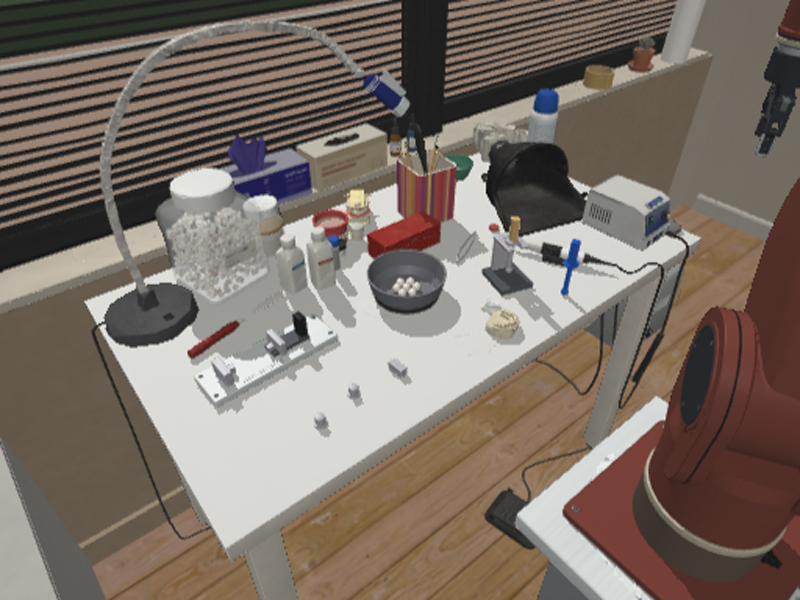

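The top view shows the bowl at about (416,252), and the gauge at (278,257) with its anvil left and black post at (300,255). The bar is at (350,328), the caps at (277,337) and (311,327), and the stand with the wooden-handled stirrer at (505,296). The blue look-alike is at (536,343). I'll zoom in on these.

Run:
```python
from h import *
t=np.load("top0.npz");s=np.load("scene0.npz")
def c(im,x0,y0,x1,y1): return cv2.resize(im[y0:y1,x0:x1,::-1],(400,300),interpolation=cv2.INTER_NEAREST)
A=np.hstack([c(t["im"],136,145,236,220),c(t["im"],270,165,370,240)])
B=np.hstack([c(s["im"],120,195,280,315),c(s["im"],270,130,390,220)])
cv2.imwrite("pics/crop0.png",np.vstack([A,B]))
P=pts("top",t["d"])
for n,im,d in(("top",t["im"],t["d"]),("scene",s["im"],s["d"])):
    P=pts(n,d); ok=(d>0)&(P[...,2]>0.006)&(P[...,2]<0.2)&(P[...,0]>0.35)&(P[...,0]<0.75)&(abs(P[...,1])<0.45)
    k,l,st,ce=cv2.connectedComponentsWithStats(ok.astype(np.uint8))
    for i in range(1,k):
        if st[i,4]>8:
            q=P[l==i]; print(n,np.round(ce[i],1),st[i,4],np.round(q.mean(0),3),"min",np.round(q.min(0),3),"max",np.round(q.max(0),3))
```

```text
top [304.5 121.2] 1388 [ 0.71  -0.139  0.057] min [ 0.67  -0.274  0.006] max [ 0.75  -0.033  0.136]
top [384.9 137.5] 2551 [ 0.65  -0.39   0.061] min [ 0.547 -0.45   0.006] max [ 0.75  -0.299  0.168]
top [211.  119.3] 314 [0.722 0.157 0.06 ] min [0.702 0.118 0.006] max [0.75  0.239 0.119]
top [245.2 117.4] 71 [0.726 0.048 0.059] min [0.718 0.035 0.007] max [0.74  0.058 0.084]
top [142.5 117.1] 100 [0.744 0.382 0.02 ] min [0.735 0.344 0.006] max [0.75  0.42  0.032]
top [232.1 123.4] 227 [0.701 0.089 0.087] min [0.687 0.07  0.006] max [0.727 0.115 0.126]
top [161.7 135.5] 159 [0.683 0.321 0.014] min [0.665 0.261 0.007] max [0.701 0.374 0.021]
top [266.5 161.5] 1374 [ 0.589 -0.018  0.022] min [ 0.514 -0.088  0.006] max [0.665 0.058 0.058]
top [177.4 164.2] 1596 [0.587 0.27  0.018] min [0.547 0.156 0.006] max [0.631 0.387 0.068]
top [362.7 193. ] 581 [ 0.481 -0.325  0.021] min [ 0.35  -0.421  0.006] max [ 0.61  -0.269  0.036]
top [321.4 189.7] 565 [ 0.492 -0.187  0.05 ] min [ 0.448 -0.222  0.006] max [ 0.54  -0.148  0.146]
top [295.6 202.5] 68 [ 0.455 -0.109  0.013] min [ 0.44  -0.123  0
[... 930 characters left out ...]
] min [0.702 0.12  0.006] max [0.748 0.243 0.113]
scene [320.  203.9] 339 [ 0.411 -0.085  0.015] min [ 0.376 -0.123  0.006] max [ 0.469 -0.052  0.026]
scene [168.6 228.7] 2035 [0.581 0.283 0.017] min [0.546 0.159 0.006] max [0.629 0.389 0.06 ]
scene [104.9 211.9] 204 [0.743 0.387 0.016] min [0.733 0.347 0.006] max [0.75  0.422 0.026]
scene [136.5 216.3] 206 [0.68  0.327 0.012] min [0.663 0.265 0.006] max [0.7   0.376 0.017]
scene [254.1 234.4] 73 [0.435 0.126 0.013] min [0.421 0.117 0.007] max [0.452 0.133 0.017]
scene [225.8 248.9] 41 [0.439 0.209 0.014] min [0.431 0.199 0.006] max [0.447 0.215 0.019]
scene [204.4 267.7] 45 [0.422 0.279 0.014] min [0.416 0.271 0.006] max [0.431 0.285 0.017]
```

View pics/crop0.png

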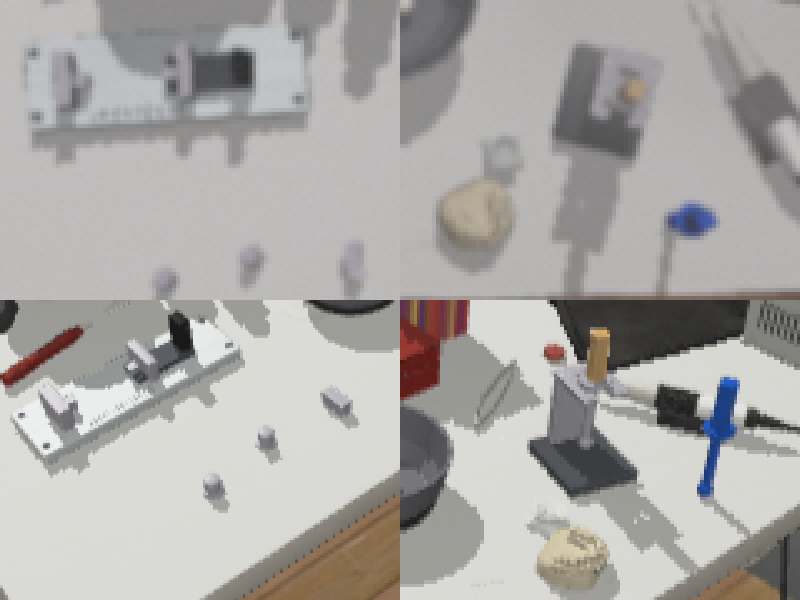

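The zoom confirms two caps and one bar, the gauge's jaw fully open, and a fork slot that opens roughly toward the robot. The small ring by the rock is a glass, not a cap. Next I'll fit poses.

```bash
cat >> h.py <<'E'
def cloud(n,d):
    P=pts(n,d); m=(d>0)&(P[...,0]>.36)&(P[...,0]<.66)&(abs(P[...,1])<.4)&(abs(P[...,2])<.006)
    q=P[m]; A=np.c_[q[:,:2],np.ones(len(q))]; c=np.linalg.lstsq(A,q[:,2],rcond=None)[0]
    for _ in range(3):
        r=q[:,2]-A@c; k=abs(r)<.003; c=np.linalg.lstsq(A[k],q[k,2],rcond=None)[0]
    Q=P.copy(); Q[...,2]-=P[...,:2]@c[:2]+c[2]; Q[d<=0]=np.nan
    return Q,c
def sel(Q,lo,hi):
    with np.errstate(invalid='ignore'): return np.all((Q>=lo)&(Q<=hi),-1)
E
python3 - <<'E'
from h import *
R=lambda a,n=4:np.round(a,n).tolist()
for n in("top","scene"):
    f=np.load(n+"0.npz");im,d=f["im"],f["d"];Q,c=cloud(n,d);print("==",n,R(c))
    hsv=cv2.cvtColor(im,cv2.COLOR_RGB2HSV)
    for nm,x,y,h in(("bar",.436,.123,.016),("capA",.44,.206,.018),("capB",.424,.276,.018)):
        q=Q[sel(Q,[x-.03,y-.03,.005],[x+.03,y+.03,.04])]
        t=q[q[:,2]>h-.004]
        print(nm,len(q),R((q.min(0)+q.max(0))/2),R(q.max(0)-q.min(0)),"topmean",len(t),R(t.mean(0)))
        if nm=="bar":print(cv2.minAreaRect((t[:,:2]*1000).astype(np.float32)),cv2.minAreaRect((q[:,:2]*1000).astype(np.float32)))
    q=Q[sel(Q,[.53,.14,.009],[.65,.40,.02])]; print("bed",cv2.minAreaRect((q[:,:2]*1000).astype(np.float32)),R(np.median(q[:,2])))
    for lo,hi,nm in((.033,.046,"plates"),(.05,.07,"post")):
        m=sel(Q,[.53,.14,lo],[.65,.40,hi]);k,l,st,ce=cv2.connectedComponentsWithStats(m.astype(np.uint8))
        for i in range(1,k):
            if st[i,4]>5: q=Q[l==i];print(nm,st[i,4],R(q.mean(0)),cv2.minAreaRect((q[:,:2]*1000).astype(np.float32)))
    m=sel(Q,[.44,-.23,.135],[.56,-.13,.16]);q=Q[m];print("handle",len(q),R(q.mean(0)),cv2.minAreaRect((q[:,:2]*1000).astype(np.float32)))
    m=sel(Q,[.44,-.23,.075],[.56,-.13,.105]);q=Q[m];print("fork",len(q),R(q.mean(0)),cv2.minAreaRect((q[:,:2]*1000).astype(np.float32)))
    m=sel(Q,[.44,-.24,.007],[.56,-.13,.018]);q=Q[m];print("foot",len(q),R(q.mean(0)),cv2.minAreaRect((q[:,:2]*1000).astype(np.float32)))
    m=sel(Q,[.5,-.1,.042],[.68,.07,.06]);q=Q[m];print("rim",len(q),R(q.mean(0)),cv2.minEnclosingCircle((q[:,:2]*1000).astype(np.float32)))
    A=np.c_[2*q[:,:2],np.ones(len(q))];s=np.linalg.lstsq(A,(q[:,:2]**2).sum(1),rcond=None)[0];print("rimfit",R(s[:2]),(s[2]+s[:2]@s[:2])**.5)
E
```

```text
== top [0.0, -0.0009, 0.0006]
bar 53 [0.4389, 0.1159, 0.0133] [0.0517, 0.0454, 0.0166] topmean 35 [0.4358, 0.1226, 0.0164]
((435.6773681640625, 122.34478759765625), (13.150696754455566, 25.730928421020508), 89.12330627441406) ((438.20953369140625, 111.95906066894531), (50.1737060546875, 45.11476516723633), 10.195606231689453)
capA 36 [0.439, 0.204, 0.0138] [0.0489, 0.0451, 0.0175] topmean 17 [0.4405, 0.2052, 0.0175]
capB 38 [0.4249, 0.2734, 0.013] [0.0553, 0.0492, 0.0159] topmean 16 [0.4235, 0.2753, 0.0175]
bed ((599.8111572265625, 271.8754577636719), (99.0721435546875, 228.0933380126953), 2.398688554763794) 0.014
plates 57 [0.5886, 0.2529, 0.0402] ((587.92822265625, 253.16136169433594), (44.159873962402344, 12.226309776306152), 5.246261119842529)
plates 66 [0.5846, 0.3493, 0.0395] ((585.2469482421875, 348.34613037109375), (44.13407897949219, 18.294519424438477), 11.095725059509277)
post 34 [0.5895, 0.2058, 0.0598] ((589.4536743164062, 205.73855590820312), (21.46721649169922, 12.902997016906738), 2.2746994495391846)
handle 24 [0.4926, -0.1924, 0.1407] ((492.9212951660156, -192.273986
[... 1506 characters left out ...]
300665378570557)
post 53 [0.5885, 0.2101, 0.058] ((590.6126098632812, 209.228759765625), (23.623788833618164, 12.875981330871582), 3.6691319942474365)
handle 23 [0.4917, -0.1885, 0.1391] ((493.11407470703125, -189.47787475585938), (12.82973575592041, 15.390564918518066), 51.820518493652344)
fork 158 [0.4965, -0.1856, 0.091] ((498.80859375, -191.05015563964844), (43.60072326660156, 58.78567886352539), 73.90755462646484)
foot 354 [0.4876, -0.1848, 0.0118] ((492.9636535644531, -190.14810180664062), (71.47128295898438, 80.64197540283203), 75.03984069824219)
rim 387 [0.6031, -0.0241, 0.0473] ((604.1618041992188, -30.300554275512695), 99.96710205078125)
rimfit [0.5943, -0.0188] 0.07551000764062885
```

Run:
```python
from h import *
for n in("top","scene"):
    f=np.load(n+"0.npz");Q,c=cloud(n,f["d"])
    q=Q[sel(Q,[.47,-.22,.1],[.52,-.16,.135])];print(n,len(q));print((q[np.argsort(q[:,0])][::2,:2]*1000).round(1).tolist())
    # post/plate yaw in gauge: jaw & anvil plate top edges; jaw face side
    for nm,lo,hi in(("jaw",[.55,.235,.036],[.63,.275,.045]),("anvil",[.55,.33,.036],[.63,.375,.045])):
        q=Q[sel(Q,lo,hi)]; print(nm,q.mean(0).round(4),q.min(0).round(4),q.max(0).round(4))
    q=Q[sel(Q,[.55,.235,.025],[.63,.36,.034])];print("nosez",(q[::3]*1000).round(0).tolist())
```

```text
top 16
[[484.6, -194.4], [486.0, -192.4], [487.0, -189.1], [488.8, -185.8], [490.9, -185.5], [493.8, -185.3], [496.4, -187.5], [499.4, -187.5]]
jaw [0.5894 0.2531 0.0407] [0.568  0.2455 0.0366] [0.6105 0.2589 0.0447]
anvil [0.5854 0.3495 0.0399] [0.5637 0.3419 0.0361] [0.6061 0.358  0.0445]
nosez [[602.0, 241.0, 25.0], [593.0, 270.0, 29.0], [593.0, 248.0, 26.0], [591.0, 344.0, 29.0], [588.0, 247.0, 33.0], [588.0, 344.0, 28.0], [588.0, 331.0, 26.0], [586.0, 264.0, 27.0], [584.0, 337.0, 30.0], [583.0, 270.0, 29.0], [582.0, 244.0, 29.0], [581.0, 340.0, 30.0], [580.0, 264.0, 28.0], [576.0, 235.0, 26.0], [562.0, 348.0, 25.0]]
scene 64
[[483.8, -192.0], [484.9, -192.5], [485.1, -194.1], [485.6, -194.1], [486.0, -187.0], [486.1, -194.3], [486.3, -186.8], [486.4, -191.3], [487.0, -191.5], [487.2, -190.6], [487.4, -190.1], [487.5, -186.4], [487.7, -187.8], [487.8, -185.5], [487.9, -192.0], [488.1, -188.6], [489.0, -185.2], [489.2, -182.2], [489.5, -181.4], [489.6, -182.1], [489.8, -182.3], [490.9, -185.0], [491.6, -186.5], [492.0, -183.9], [493.0, -184.5], [493.5, -183.3], [495.7, -183.5], [4
[... 153 characters left out ...]
 ]
anvil [0.5831 0.353  0.0395] [0.5622 0.3456 0.0361] [0.6052 0.3607 0.0418]
nosez [[607.0, 262.0, 34.0], [597.0, 261.0, 33.0], [593.0, 261.0, 29.0], [591.0, 265.0, 30.0], [593.0, 273.0, 29.0], [588.0, 267.0, 30.0], [582.0, 261.0, 30.0], [585.0, 269.0, 30.0], [584.0, 261.0, 26.0], [569.0, 252.0, 32.0], [585.0, 269.0, 26.0], [575.0, 260.0, 28.0], [568.0, 255.0, 31.0], [582.0, 273.0, 27.0], [569.0, 258.0, 28.0], [568.0, 259.0, 26.0], [591.0, 342.0, 29.0], [586.0, 336.0, 29.0], [585.0, 340.0, 29.0], [580.0, 334.0, 28.0], [580.0, 339.0, 29.0], [585.0, 360.0, 32.0], [576.0, 359.0, 31.0], [572.0, 358.0, 31.0], [572.0, 359.0, 27.0], [564.0, 352.0, 29.0], [567.0, 358.0, 28.0], [563.0, 353.0, 28.0]]
```

>>> step_arm(
  steps="0.3 0.5 0 0 0 0 -1;0.6 1 0 0 0 0 -1;0.6 1 0 0 0 0 -1",
  squeeze=40,
)

```text
time_s: 0.4
tcp_pos: [0.3486, -0.4794, 0.2481]
tool_rot: [[0.896, 0.444, 0.001], [0.444, -0.896, 0.002], [0.002, -0.002, -1.0]]
force: [0.7, 0.2, 0.6]
gripper_width: 0.0856
grip_force: 0.0
```

>>> step_arm(
  steps="0.3 0.5 0 0 0 0 -1;0.6 1 0 0 0 0 -1;0.6 1 0 0 0 0 -1",
)

```text
time_s: 0.7
tcp_pos: [0.4081, -0.3792, 0.2483]
tool_rot: [[0.896, 0.444, 0.001], [0.444, -0.896, 0.002], [0.002, -0.001, -1.0]]
force: [0.0, -1.1, -0.3]
gripper_width: 0.0858
grip_force: 0.0
```

>>> step_arm(
  steps="0.3 0.5 0 0 0 0 0;0.6 1 0 0 0 0 0;0.6 1 0 0 0 0 0",
)

```text
time_s: 1.0
tcp_pos: [0.4676, -0.2789, 0.2483]
tool_rot: [[0.896, 0.444, 0.001], [0.444, -0.896, 0.002], [0.002, -0.001, -1.0]]
force: [0.1, 0.6, 0.4]
gripper_width: 0.0439
grip_force: 0.0
```

>>> step_arm(
  steps="0.1 0.5 0 0 0 -0.05 0.2;0.2 1 0 0 0 -0.1 0.2;0.2 1 0 0 0 -0.1 0.2",
)

```text
time_s: 1.3
tcp_pos: [0.4861, -0.1787, 0.2483]
tool_rot: [[0.99, 0.14, 0.0], [0.14, -0.99, 0.002], [0.0, -0.002, -1.0]]
force: [-0.3, -0.9, 0.1]
gripper_width: 0.0342
grip_force: 0.0
```

>>> step_arm(
  steps="0 0.5 0 0 0 0 0.2;0 1 0 0 0 0 0.2;0 1 0 0 0 0 0.2",
)

```text
time_s: 1.6
tcp_pos: [0.4851, -0.0772, 0.2486]
tool_rot: [[0.989, 0.148, 0.0], [0.148, -0.989, 0.002], [0.001, -0.002, -1.0]]
force: [-0.8, -0.7, 0.1]
gripper_width: 0.0341
grip_force: 0.0
```

>>> step_arm(
  steps="0 0.5 0 0 0 0 0.2;0 1 0 0 0 0 0.2;0 1 0 0 0 0 0.2",
)

```text
time_s: 1.9
tcp_pos: [0.4846, 0.0227, 0.2486]
tool_rot: [[0.989, 0.148, 0.001], [0.148, -0.989, 0.002], [0.001, -0.002, -1.0]]
force: [0.0, 0.3, 0.8]
gripper_width: 0.034
grip_force: 0.0
```

>>> step_arm(
  steps="-0.2 0.5 -0.2 0 0 0 0.2;-0.5 1 -0.5 0 0 0 0.2;-0.5 1 -0.5 0 0 0 0.2;-0.5 1 -0.5 0 0 0 0.2",
)

```text
time_s: 2.3
tcp_pos: [0.4327, 0.118, 0.1969]
tool_rot: [[0.99, 0.144, -0.002], [0.144, -0.99, -0.0], [-0.003, -0.0, -1.0]]
force: [-0.1, 0.5, 0.6]
gripper_width: 0.0345
grip_force: 0.0
```

>>> step_arm(
  steps="0.04 0.06 -0.5 0 0 0 0.2;0.04 0.06 -1 0 0 0 0.2;0.04 0.06 -1 0 0 0 0.2",
)

```text
time_s: 2.6
tcp_pos: [0.4356, 0.1197, 0.0935]
tool_rot: [[0.99, 0.139, -0.009], [0.139, -0.99, -0.002], [-0.01, 0.0, -1.0]]
force: [-0.5, -0.6, 0.2]
gripper_width: 0.0338
grip_force: 0.0
```

>>> step_arm(
  steps="0 0 -0.4 0 0 0 0.2;0 0 -0.6 0 0 0 0.2;0 0 -0.77 0 0 0 0.2;0 0 -0.77 0 0 0 0.2",
)

```text
time_s: 3.0
tcp_pos: [0.4392, 0.1208, 0.0215]
tool_rot: [[0.99, 0.138, -0.002], [0.138, -0.99, -0.001], [-0.002, 0.0, -1.0]]
force: [1.5, -0.0, -0.4]
gripper_width: 0.0339
grip_force: 0.0
```

>>> step_arm(
  steps="0 0 0 0 0 0 1;0 0 0 0 0 0 1;0 0 0 0 0 0 1;0 0 0 0 0 0 1;0 0 0 0 0 0 1;0 0 0 0 0 0 1",
)

```text
time_s: 3.6
tcp_pos: [0.4405, 0.1218, 0.0234]
tool_rot: [[0.99, 0.139, 0.003], [0.139, -0.99, -0.0], [0.003, 0.001, -1.0]]
force: [-1.4, -1.3, 8.3]
gripper_width: 0.0127
grip_force: 41.0
```

>>> step_arm(
  steps="0 0 0.1 0 0 0 1;0 0 0.5 0 0 0 1;0 0 1 0 0 0 1;0 0 1 0 0 0 1",
)

```text
time_s: 4.0
tcp_pos: [0.4426, 0.1233, 0.1285]
tool_rot: [[0.99, 0.14, 0.01], [0.14, -0.99, 0.002], [0.011, -0.0, -1.0]]
force: [0.1, 0.2, -0.9]
gripper_width: 0.0126
grip_force: 40.0
```

>>> step_arm(
  steps="0.25 0.3 0 0 0 0.04 1;0.5 0.6 0 0 0 0.08 1;0.75 0.8 0 0 0 0.12 1;1 1 0 0 0 0.17 1;1 1 0 0 0 0.21 1;1 1 0 0 0 0.26 1;1 1 0 0 0 0.31 1;1 1 0 0 0 0.36 1;1 1 0 0 0 0.41 1;1 1 0 0 0 0.45 1;1 1 0 0 0 0.47 1;1 1 0 0 0 0.47 1",
)

```text
time_s: 5.2
tcp_pos: [0.5391, 0.2216, 0.1222]
tool_rot: [[-0.046, 0.999, 0.0], [0.999, 0.046, 0.0], [0.0, 0.0, -1.0]]
force: [0.3, -0.2, -1.2]
gripper_width: 0.0123
grip_force: 39.9
```

>>> step_arm(
  steps="0.2 0.5 0 0 0 0 1;0.44 1 0 0 0 0 1;0.44 1 0 0 0 0 1;0.44 1 0 0 0 0 1;0.44 1 0 0 0 0 1",
)

```text
time_s: 5.7
tcp_pos: [0.5828, 0.321, 0.1214]
tool_rot: [[-0.044, 0.999, -0.0], [0.999, 0.044, -0.001], [-0.001, -0.0, -1.0]]
force: [-0.4, 0.3, -0.4]
gripper_width: 0.0128
grip_force: 39.9
```

Run:
```python
from h import *
s=env.observe();print(s["tcp_pos"],np.degrees(np.arctan2(s["tool_rot"][1][1],s["tool_rot"][0][1])),s["qpos"],s["gripper_width"],s["force"])
for n in("top","scene"):
    im,d=grab(n);np.savez(n+"1.npz",im=im,d=d);Q,c=cloud(n,d)
    q=Q[sel(Q,[.53,.28,.06],[.64,.37,.13])];print(n,len(q),q.min(0),q.max(0),q.mean(0))
s=np.load("scene1.npz")["im"];t=np.load("top1.npz")["im"]
cv2.imwrite("pics/c1.png",np.hstack([cv2.resize(s[140:290,90:290,::-1],(400,300)),cv2.resize(t[110:230,140:300,::-1],(400,300))]))
```

```text
[0.58278653 0.32095472 0.12140378] 2.5244709394327782 [ -0.3353918   33.17025024 -45.03598346  87.96244163  24.50481049
  69.15769117 -47.00903754] 0.012805393041938088 [-0.43175589  0.32623565 -0.36651401]Traceback (most recent call last):
  File "<stdin>", line 5, in <module>
    return umr_minimum(a, axis, None, out, keepdims, initial, where)
ValueError: zero-size array to reduction operation minimum which has no identity
```

Run:
```python
from h import *
n="scene";im,d=grab(n);np.savez(n+"1.npz",im=im,d=d);Q,c=cloud(n,d)
for lo,hi in((.095,.105),(.105,.115),(.115,.125),(.125,.14)):
    q=Q[sel(Q,[.53,.28,lo],[.64,.37,hi])];print(n,lo,len(q),q.min(0) if len(q) else 0,q.max(0)if len(q) else 0)
cv2.imwrite("pics/c1.png",cv2.resize(im[120:280,90:290,::-1],(800,600)))
```

```text
scene 0.095 19 [0.56960888 0.30368876 0.0974762 ] [0.5872948  0.33375453 0.1049722 ]
scene 0.105 41 [0.56284396 0.3045285  0.10585971] [0.59433312 0.33397546 0.11495256]
scene 0.115 42 [0.56028356 0.30835852 0.11516914] [0.59357744 0.33143771 0.12488409]
scene 0.125 57 [0.56035018 0.30908142 0.12503959] [0.59436505 0.33143771 0.13946314]
```

View pics/c1.png

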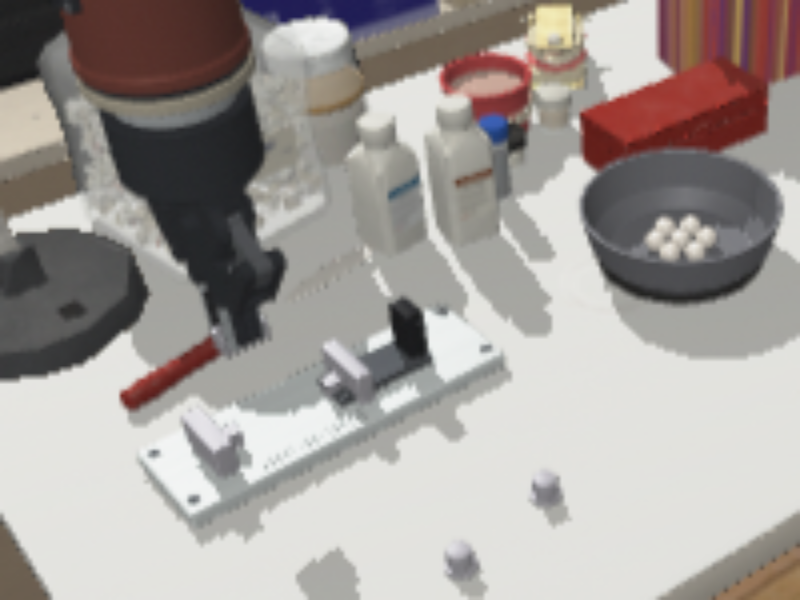

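The bar sits square in the fingers, and the scene camera matches the TCP to about 1 mm in y. Lowering it in front of the anvil.

>>> step_arm(
  steps="0.03 0.05 -0.3 0 0 0 1;0.03 0.05 -0.5 0 0 0 1;0.03 0.05 -0.65 0 0 0 1;0.03 0.05 -0.75 0 0 0 1;0.03 0.05 -0.75 0 0 0 1;0.03 0.05 -0.75 0 0 0 1",
)

```text
time_s: 6.4
tcp_pos: [0.5865, 0.3254, 0.0476]
tool_rot: [[-0.044, 0.999, 0.001], [0.999, 0.044, -0.001], [-0.001, 0.001, -1.0]]
force: [-4.2, -4.1, 6.8]
gripper_width: 0.0129
grip_force: 47.5
```

>>> step_arm(
  steps="0 0 -0.05 0 0 0 1;0 0 -0.08 0 0 0 1;0 0 -0.08 0 0 0 1;0 0 -0.08 0 0 0 1",
)

```text
time_s: 6.8
tcp_pos: [0.5908, 0.3263, 0.0444]
tool_rot: [[-0.042, 0.999, 0.01], [0.999, 0.042, 0.002], [0.001, 0.01, -1.0]]
force: [0.2, -7.5, 31.1]
gripper_width: 0.0129
grip_force: 54.5
```

>>> step_arm(
  steps="-0.03 0 0.1 0 0 0 1;-0.03 0 0.2 0 0 0 1;-0.03 0 0.3 0 0 0 1;-0.03 0 0.3 0 0 0 1;-0.03 0 0.3 0 0 0 1",
)

```text
time_s: 7.3
tcp_pos: [0.5829, 0.3267, 0.0682]
tool_rot: [[-0.045, 0.999, 0.0], [0.999, 0.045, -0.0], [-0.0, 0.0, -1.0]]
force: [-0.3, 0.4, -1.1]
gripper_width: 0.0126
grip_force: 49.9
```

Run:
```python
from h import *
s=env.observe();print(s["tcp_pos"],s["force"],s["gripper_width"])
n="scene";im,d=grab(n);np.savez(n+"2.npz",im=im,d=d);Q,c=cloud(n,d)
cv2.imwrite("pics/c2.png",cv2.resize(im[195:270,120:220,::-1],(800,600),interpolation=cv2.INTER_NEAREST))
for lo,hi in((.02,.03),(.03,.04),(.04,.05),(.05,.06),(.06,.07)):
    q=Q[sel(Q,[.53,.28,lo],[.64,.34,hi])];print(n,lo,len(q),q.min(0) if len(q) else 0,q.max(0)if len(q) else 0)
```

```text
[0.58294733 0.32670299 0.06823708] [-0.33557673  0.4162603  -1.05489006] 0.012609690020214235
scene 0.02 9 [0.57978255 0.33326863 0.02305728] [0.58987624 0.33915111 0.02875037]
scene 0.03 5 [0.58171509 0.3349799  0.0300423 ] [0.58887951 0.33997643 0.03105051]
scene 0.04 1 [0.57150373 0.32877433 0.04961383] [0.57150373 0.32877433 0.04961383]
scene 0.05 26 [0.56391608 0.30977243 0.05053128] [0.59272588 0.33988952 0.05986873]
scene 0.06 45 [0.55955258 0.30831737 0.06009812] [0.59168912 0.33877239 0.06994825]
```

View pics/c2.png

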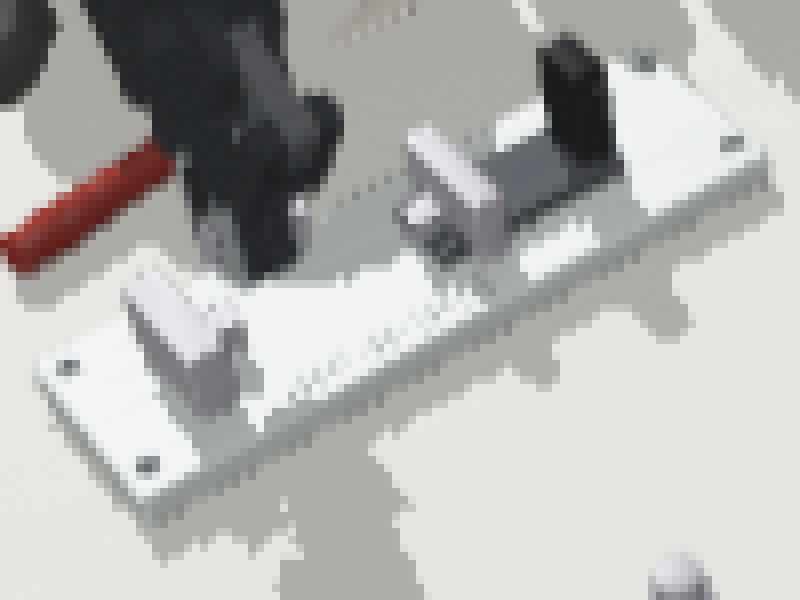

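The anvil nose actually starts at y≈0.333, so the jaw isn't fully open now, with a gap of about 59 mm. The bar came down on top of the nose. I'll shift about 19 mm back and lower again.

>>> step_arm(
  steps="0.03 -0.19 0 0 0 0 1;0.03 -0.19 0 0 0 0 1;0.03 -0.19 -0.15 0 0 0 1;0.03 -0.19 -0.24 0 0 0 1;0.03 -0.19 -0.24 0 0 0 1;0.03 -0.19 -0.24 0 0 0 1",
)

```text
time_s: 7.95
tcp_pos: [0.5853, 0.3084, 0.0436]
tool_rot: [[-0.046, 0.999, -0.001], [0.999, 0.046, -0.0], [0.0, -0.001, -1.0]]
force: [0.6, -0.2, -0.1]
gripper_width: 0.0129
grip_force: 49.9
```

>>> step_arm(
  steps="0 0 -0.03 0 0 0 1;0 0 -0.05 0 0 0 1;0 0 -0.05 0 0 0 1",
)

```text
time_s: 8.25
tcp_pos: [0.5859, 0.3078, 0.0392]
tool_rot: [[-0.045, 0.999, -0.0], [0.999, 0.045, -0.0], [-0.0, -0.0, -1.0]]
force: [0.6, -0.7, -0.4]
gripper_width: 0.0128
grip_force: 49.9
```

>>> step_arm(
  steps="0 0 -0.02 0 0 0 1;0 0 -0.04 0 0 0 1;0 0 -0.04 0 0 0 1",
)

```text
time_s: 8.55
tcp_pos: [0.5858, 0.3076, 0.035]
tool_rot: [[-0.045, 0.999, -0.0], [0.999, 0.045, -0.0], [-0.0, -0.0, -1.0]]
force: [0.2, 0.2, -0.4]
gripper_width: 0.0126
grip_force: 49.9
```

>>> step_arm(
  steps="0 0 -0.02 0 0 0 1;0 0 -0.03 0 0 0 1;0 0 -0.03 0 0 0 1",
)

```text
time_s: 8.85
tcp_pos: [0.5861, 0.308, 0.034]
tool_rot: [[-0.045, 0.999, 0.001], [0.999, 0.045, -0.0], [-0.001, 0.001, -1.0]]
force: [-5.4, -3.1, 14.9]
gripper_width: 0.0129
grip_force: 52.0
```

>>> step_arm(
  steps="0 0 0.02 0 0 0 1;0 0 0.02 0 0 0 0.6;0 0 0.02 0 0 0 0.4;0 0 0.02 0 0 0 0.2;0 0 0.02 0 0 0 0.2;0 0 0.02 0 0 0 0.2",
)

```text
time_s: 9.45
tcp_pos: [0.5858, 0.3078, 0.0341]
tool_rot: [[-0.045, 0.999, -0.0], [0.999, 0.045, -0.0], [-0.0, -0.0, -1.0]]
force: [-0.3, -0.1, -0.7]
gripper_width: 0.034
grip_force: 0.0
```

>>> step_arm(
  steps="0 0 0.2 0 0 0 0.2;0 0 0.6 0 0 0 0.2;0 0 1 0 0 0 0.2;0 0 1 0 0 0 0.2",
)

```text
time_s: 9.85
tcp_pos: [0.5881, 0.31, 0.1405]
tool_rot: [[-0.045, 0.999, 0.007], [0.999, 0.045, 0.004], [0.004, 0.008, -1.0]]
force: [-0.2, 0.6, -0.3]
gripper_width: 0.034
grip_force: 0.0
```

>>> step_arm(
  steps="-0.2 -0.5 0 0 0 0.04 0.2;-0.4 -1 0 0 0 0.09 0.2;-0.8 -1 0 0 0 0.13 0.2;-1 -1 0 0 0 0.18 0.2;-1 -1 0 0 0 0.23 0.2;-1 -1 0 0 0 0.28 0.2;-1 -1 0 0 0 0.33 0.2;-1 -1 0 0 0 0.38 0.2;-1 -1 0 0 0 0.43 0.2;-1 -1 0 0 0 0.48 0.2;-1 -1 0 0 0 0.5 0.2;-1 -1 0 0 0 0.5 0.2",
)

```text
time_s: 11.05
tcp_pos: [0.4858, 0.2077, 0.134]
tool_rot: [[-0.999, -0.047, -0.001], [-0.047, 0.999, 0.0], [0.001, 0.0, -1.0]]
force: [-0.4, -0.1, 0.6]
gripper_width: 0.0346
grip_force: 0.0
```

Run:
```python
from h import *
s=env.observe();print(s["tcp_pos"],np.degrees(np.arctan2(s["tool_rot"][1][1],s["tool_rot"][0][1])),s["qpos"].round(1))
ims=[]
for n in("scene","top"):
    im,d=grab(n);np.savez(n+"3.npz",im=im,d=d);Q,c=cloud(n,d)
    q=Q[sel(Q,[.56,.28,.022],[.61,.328,.05])];print(n,len(q),q.min(0),q.max(0),cv2.minAreaRect((q[:,:2]*1000).astype(np.float32)))
    q=Q[sel(Q,[.56,.18,.05],[.62,.24,.07])];print("post",len(q),cv2.minAreaRect((q[:,:2]*1000).astype(np.float32)) if len(q) else 0)
    a=(195,270,120,220) if n=="scene" else (135,195,140,220)
    ims.append(cv2.resize(im[a[0]:a[1],a[2]:a[3],::-1],(400,300),interpolation=cv2.INTER_NEAREST))
cv2.imwrite("pics/c3.png",np.hstack(ims))
```

```text
[0.48581544 0.20772923 0.13396358] 92.69301221784795 [ 29.6  24.8 -68.9 106.3  25.2  66.5  44.7]
scene 79 [0.5761147  0.29045701 0.02229849] [0.59373401 0.32036031 0.03242464] ((585.1342163085938, 305.894775390625), (17.157045364379883, 30.170690536499023), 4.186173915863037)
post 55 ((591.2410888671875, 209.0994415283203), (13.938669204711914, 25.84457015991211), 88.28392791748047)
top 7 [0.58382743 0.31137112 0.02305582] [0.59108179 0.32241445 0.03220247] ((588.2169799804688, 317.6317138671875), (5.964778900146484, 11.642781257629395), 43.959861755371094)
post 35 ((589.498291015625, 205.61073303222656), (13.017716407775879, 21.686792373657227), 88.58679962158203)
```

View pics/c3.png

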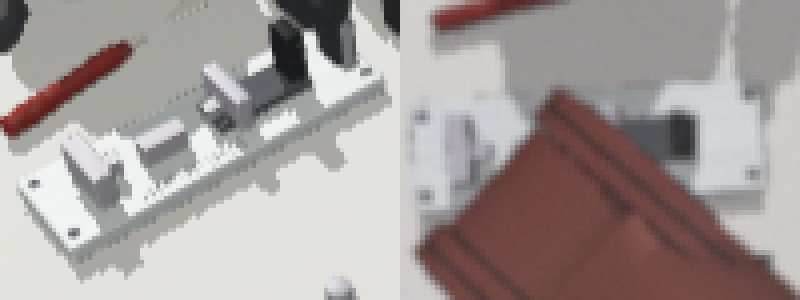

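The bar lies flat on the bed between the noses, centred at about (0.585, 0.306). Now to pinch the post.

>>> step_arm(
  steps="0.4 0.02 0 0 0 0 0.2;0.8 0.02 0 0 0 0 0.2;1 0.02 0 0 0 0 0.2;1 0.02 0 0 0 0 0.2;1 0.02 0 0 0 0 0.2;1 0.02 0 0 0 0 0.2",
)

```text
time_s: 11.75
tcp_pos: [0.5848, 0.2103, 0.1344]
tool_rot: [[-0.999, -0.046, -0.0], [-0.046, 0.999, -0.0], [0.0, -0.0, -1.0]]
force: [-0.5, 0.1, -0.2]
gripper_width: 0.0342
grip_force: 0.0
```

Run:
```python
from h import *
s=env.observe();print(s["tcp_pos"],s["qpos"].round(1))
```

```text
[0.58483609 0.21030739 0.13437163] [ 21.6  34.4 -62.   93.5  31.7  71.7  46. ]
```

>>> step_arm(
  steps="0.05 -0.01 -0.3 0 0 0 0.2;0.05 -0.01 -0.6 0 0 0 0.2;0.05 -0.01 -0.8 0 0 0 0.2;0.05 -0.01 -0.86 0 0 0 0.2;0.05 -0.01 -0.86 0 0 0 0.2;0.05 -0.01 -0.86 0 0 0 0.2",
)

```text
time_s: 12.35
tcp_pos: [0.5914, 0.2094, 0.0496]
tool_rot: [[-0.999, -0.045, 0.001], [-0.045, 0.999, 0.001], [-0.001, 0.001, -1.0]]
force: [-0.0, 0.7, -0.7]
gripper_width: 0.034
grip_force: 0.0
```

>>> step_arm(
  steps="0 0 0 0 0 0 1;0 0 0 0 0 0 1;0 0 0 0 0 0 1;0 0 0 0 0 0 1;0 0 0 0 0 0 1;0 0 0 0 0 0 1",
  squeeze=40,
)

```text
time_s: 12.95
tcp_pos: [0.5916, 0.2092, 0.0496]
tool_rot: [[-0.999, -0.045, 0.002], [-0.045, 0.999, 0.0], [-0.002, 0.0, -1.0]]
force: [-1.0, -1.5, 6.3]
gripper_width: 0.0135
grip_force: 42.1
```

>>> step_arm(
  steps="0 0.06 0 0 0 0 1;-0.01 0.12 0 0 0 0 1;-0.01 0.18 0 0 0 0 1;-0.01 0.24 0 0 0 0 1;-0.01 0.25 0 0 0 0 1;-0.01 0.25 0 0 0 0 1",
)

```text
time_s: 13.55
tcp_pos: [0.5903, 0.2348, 0.0496]
tool_rot: [[-0.999, -0.046, 0.002], [-0.046, 0.999, 0.001], [-0.002, 0.001, -1.0]]
force: [-1.1, -0.1, 6.5]
gripper_width: 0.0134
grip_force: 42.1
```

>>> step_arm(
  steps="0 0.01 0 0 0 0 1;0 0.02 0 0 0 0 1;0 0.03 0 0 0 0 1;0 0.03 0 0 0 0 1",
)

```text
time_s: 13.95
tcp_pos: [0.5902, 0.2373, 0.0496]
tool_rot: [[-0.999, -0.046, 0.001], [-0.046, 0.999, 0.0], [-0.001, 0.0, -1.0]]
force: [-2.8, -1.1, 8.6]
gripper_width: 0.0135
grip_force: 42.4
```

>>> step_arm(
  steps="0 0.01 0 0 0 0 1;0 0.02 0 0 0 0 1;0 0.02 0 0 0 0 1",
)

```text
time_s: 14.25
tcp_pos: [0.5902, 0.2389, 0.0496]
tool_rot: [[-0.999, -0.045, 0.001], [-0.045, 0.999, -0.0], [-0.001, -0.0, -1.0]]
force: [-2.9, -2.0, 9.6]
gripper_width: 0.0131
grip_force: 42.5
```

>>> step_arm(
  steps="0 0.01 0 0 0 0 1;0 0.02 0 0 0 0 1;0 0.02 0 0 0 0 1",
)

```text
time_s: 14.55
tcp_pos: [0.5902, 0.239, 0.0496]
tool_rot: [[-0.999, -0.044, 0.0], [-0.044, 0.999, -0.003], [0.0, -0.003, -1.0]]
force: [-6.2, -9.6, 14.4]
gripper_width: 0.0135
grip_force: 43.3
```

>>> step_arm(
  steps="0 0.01 0 0 0 0 1;0 0.02 0 0 0 0 1;0 0.02 0 0 0 0 1;0 0.02 0 0 0 0 1;0 0.02 0 0 0 0 1",
)

```text
time_s: 15.05
tcp_pos: [0.5902, 0.2391, 0.0496]
tool_rot: [[-0.999, -0.043, -0.001], [-0.043, 0.999, -0.006], [0.001, -0.006, -1.0]]
force: [-9.0, -16.1, 18.6]
gripper_width: 0.0131
grip_force: 44.0
```

Run:
```python
from h import *
s=env.observe();print(s["tcp_pos"],s["force"],s["torque"])
im,d=grab("scene");Q,c=cloud("scene",d)
q=Q[sel(Q,[.56,.285,.022],[.61,.336,.034])];print(len(q),q.min(0),q.max(0),cv2.minAreaRect((q[:,:2]*1000).astype(np.float32)))
cv2.imwrite("pics/c4.png",cv2.resize(im[205:265,125:205,::-1],(640,480),interpolation=cv2.INTER_NEAREST))
```

```text
[0.590232   0.23912128 0.04956272] [ -9.03520609 -16.13438736  18.56155599] [-2.76016676  1.77600871  0.20020751]
135 [0.56468835 0.28506588 0.02200423] [0.60446543 0.33586368 0.03388916] ((580.6542358398438, 311.6985778808594), (39.59918975830078, 47.148258209228516), 10.853170394897461)
```

View pics/c4.png

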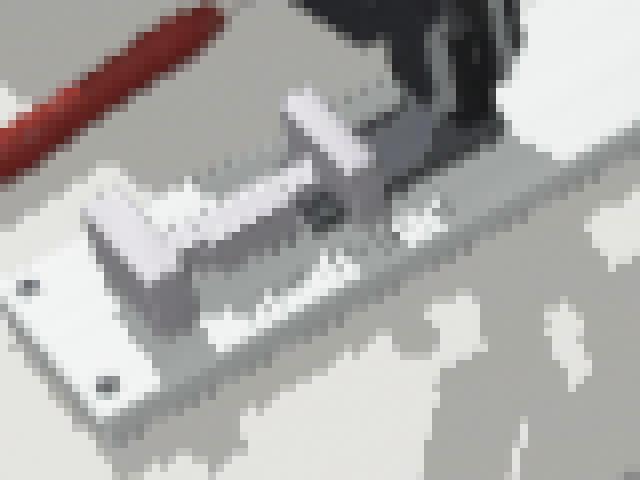

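The bar is pinched square between the noses with about 16 N. Holding it so, then opening the jaw.

>>> step_arm(
  steps="0 0.005 0 0 0 0 1;0 0.005 0 0 0 0 1;0 0.005 0 0 0 0 1;0 0.005 0 0 0 0 1;0 0.005 0 0 0 0 1;0 0.005 0 0 0 0 1;0 0.005 0 0 0 0 1;0 0.005 0 0 0 0 1;0 0.005 0 0 0 0 1;0 0.005 0 0 0 0 1;0 0.005 0 0 0 0 1;0 0.005 0 0 0 0 1;0 0.005 0 0 0 0 1;0 0.005 0 0 0 0 1;0 0.005 0 0 0 0 1",
)

```text
time_s: 16.6
tcp_pos: [0.5902, 0.2391, 0.0496]
tool_rot: [[-0.999, -0.043, -0.001], [-0.043, 0.999, -0.007], [0.001, -0.007, -1.0]]
force: [-9.9, -18.0, 20.2]
gripper_width: 0.0132
grip_force: 44.3
```

>>> step_arm(
  steps="0 -0.05 0 0 0 0 1;0 -0.12 0 0 0 0 1;0.01 -0.2 0 0 0 0 1;0.01 -0.28 0 0 0 0 1;0.02 -0.36 0 0 0 0 1;0.02 -0.41 0 0 0 0 1;0.02 -0.41 0 0 0 0 1;0.02 -0.41 0 0 0 0 1",
)

```text
time_s: 17.4
tcp_pos: [0.5919, 0.2024, 0.0496]
tool_rot: [[-0.999, -0.045, 0.0], [-0.045, 0.999, -0.0], [-0.0, -0.0, -1.0]]
force: [-4.2, -1.5, 11.5]
gripper_width: 0.0134
grip_force: 42.9
```

>>> step_arm(
  steps="0 -0.02 0 0 0 0 1;0 -0.02 0 0 0 0 1;0 -0.02 0 0 0 0 0.6;0 -0.02 0 0 0 0 0.2;0 -0.02 0 0 0 0 0.2;0 -0.02 0 0 0 0 0.2;0 -0.02 0 0 0 0 0.2",
)

```text
time_s: 18.1
tcp_pos: [0.5919, 0.2002, 0.0482]
tool_rot: [[-0.999, -0.045, -0.0], [-0.045, 0.999, -0.0], [0.0, -0.0, -1.0]]
force: [0.8, 0.6, 0.8]
gripper_width: 0.0342
grip_force: 0.0
```

>>> step_arm(
  steps="0 0 0.3 0 0 0 0.2;0 0 0.7 0 0 0 0.2;0 0 0.9 0 0 0 0.2;0 0 0.9 0 0 0 0.2",
)

```text
time_s: 18.5
tcp_pos: [0.5933, 0.2014, 0.1416]
tool_rot: [[-0.999, -0.045, 0.005], [-0.045, 0.999, 0.001], [-0.005, 0.001, -1.0]]
force: [0.4, -0.3, -0.1]
gripper_width: 0.0341
grip_force: 0.0
```

>>> step_arm(
  steps="-0.02 0.3 0 0 0 -0.04 0.2;-0.04 0.6 0 0 0 -0.08 0.2;-0.06 0.9 0 0 0 -0.13 0.2;-0.06 1 0 0 0 -0.18 0.2;-0.06 1 0 0 0 -0.22 0.2;-0.06 1 0 0 0 -0.27 0.2;-0.06 1 0 0 0 -0.32 0.2;-0.06 1 0 0 0 -0.36 0.2;-0.06 1 0 0 0 -0.41 0.2;-0.06 1 0 0 0 -0.46 0.2;-0.06 1 0 0 0 -0.5 0.2;-0.06 1 0 0 0 -0.5 0.2",
)

```text
time_s: 19.7
tcp_pos: [0.5856, 0.3001, 0.1374]
tool_rot: [[-0.043, 0.999, -0.001], [0.999, 0.043, -0.001], [-0.001, -0.001, -1.0]]
force: [0.1, -0.3, 0.7]
gripper_width: 0.0341
grip_force: 0.0
```

Run:
```python
from h import *
s=env.observe();print(s["tcp_pos"],np.degrees(np.arctan2(s["tool_rot"][1][1],s["tool_rot"][0][1])),s["qpos"].round(1))
im,d=grab("scene");Q,c=cloud("scene",d)
for nm,lo,hi in(("bar",[.56,.28,.022],[.61,.337,.034]),("post",[.56,.17,.05],[.62,.24,.07]),("caps",[.38,.15,.006],[.5,.35,.03]),("capt",[.38,.15,.013],[.5,.35,.03])):
    m=sel(Q,lo,hi);k,l,st,ce=cv2.connectedComponentsWithStats(m.astype(np.uint8))
    for i in range(1,k):
        q=Q[l==i]
        if len(q)>6: print(nm,len(q),q.min(0).round(4),q.max(0).round(4),cv2.minAreaRect((q[:,:2]*1000).astype(np.float32)))
```

```text
[0.58559019 0.30007968 0.13743569] 2.481836260913596 [  0.2  30.6 -42.7  88.3  21.6  69.6 -43.6]
bar 84 [0.575  0.3038 0.022 ] [0.5925 0.3367 0.0316] ((582.9827880859375, 320.2597351074219), (33.14186477661133, 16.82783317565918), 86.27323150634766)
post 49 [0.5773 0.1947 0.0502] [0.6031 0.2082 0.062 ] ((590.1497192382812, 201.6319122314453), (26.460845947265625, 12.732969284057617), 5.925093650817871)
caps 43 [0.4325 0.1999 0.0066] [0.4473 0.2154 0.0198] ((439.73187255859375, 207.7497100830078), (14.462133407592773, 13.03730297088623), 53.06950378417969)
caps 48 [0.4163 0.2706 0.0066] [0.4323 0.2857 0.0196] ((423.79150390625, 278.7752380371094), (14.436270713806152, 14.55979061126709), 35.60942077636719)
capt 30 [0.4325 0.2015 0.013 ] [0.4473 0.2154 0.0198] ((440.2981872558594, 208.50408935546875), (12.157793045043945, 12.989935874938965), 54.418338775634766)
capt 36 [0.4163 0.2709 0.0134] [0.4323 0.2857 0.0196] ((423.7879333496094, 278.7536926269531), (14.3787202835083, 14.5903902053833), 36.15616989135742)
```

>>> step_arm(
  steps="0 0.18 -0.2 0 0 0 0.2;0 0.18 -0.5 0 0 0 0.2;0 0.18 -0.8 0 0 0 0.2;0 0.18 -0.98 0 0 0 0.2;0 0.18 -1 0 0 0 0.2;0 0.18 -1 0 0 0 0.2",
)

```text
time_s: 20.35
tcp_pos: [0.586, 0.3184, 0.0385]
tool_rot: [[-0.047, 0.999, -0.0], [0.999, 0.047, 0.0], [0.0, -0.0, -1.0]]
force: [1.1, 0.3, 0.5]
gripper_width: 0.0342
grip_force: 0.0
```

>>> step_arm(
  steps="0 0 0 0 0 0 1;0 0 0 0 0 0 1;0 0 0 0 0 0 1;0 0 0 0 0 0 1;0 0 0 0 0 0 1;0 0 0 0 0 0 1",
)

```text
time_s: 20.95
tcp_pos: [0.5869, 0.3189, 0.0402]
tool_rot: [[-0.045, 0.999, 0.003], [0.999, 0.045, 0.001], [0.001, 0.003, -1.0]]
force: [-0.9, -0.6, 6.1]
gripper_width: 0.0125
grip_force: 40.5
```

>>> step_arm(
  steps="0 0 0.1 0 0 0 1;0 0 0.5 0 0 0 1;0 0 1 0 0 0 1;0 0 1 0 0 0 1",
)

```text
time_s: 21.35
tcp_pos: [0.5886, 0.321, 0.1466]
tool_rot: [[-0.046, 0.999, 0.009], [0.999, 0.046, 0.005], [0.005, 0.01, -1.0]]
force: [0.6, -0.3, -0.1]
gripper_width: 0.0126
grip_force: 39.7
```

>>> step_arm(
  steps="0 -0.4 0 0 0 0 1;-0.1 -0.8 0 0 0 0 1;-0.1 -1 0 0 0 0 1",
)

```text
time_s: 21.65
tcp_pos: [0.5756, 0.2147, 0.1387]
tool_rot: [[-0.043, 0.999, 0.0], [0.999, 0.043, -0.002], [-0.002, 0.0, -1.0]]
force: [0.7, 0.1, -1.3]
gripper_width: 0.0123
grip_force: 39.7
```

>>> step_arm(
  steps="0 -0.4 0 0 0 0 1;-0.1 -0.8 0 0 0 0 1;-0.1 -1 0 0 0 0 1",
)

```text
time_s: 21.95
tcp_pos: [0.5654, 0.1143, 0.1387]
tool_rot: [[-0.042, 0.999, -0.0], [0.999, 0.042, -0.002], [-0.002, -0.0, -1.0]]
force: [0.6, -0.2, -0.9]
gripper_width: 0.0126
grip_force: 39.7
```

>>> step_arm(
  steps="0 -0.4 0 0 0 0 1;0 -0.8 0 0 0 0 1;0 -1 0 0 0 0 1",
)

```text
time_s: 22.25
tcp_pos: [0.566, 0.014, 0.1389]
tool_rot: [[-0.042, 0.999, 0.001], [0.999, 0.042, -0.002], [-0.002, 0.0, -1.0]]
force: [-0.2, -0.4, 0.2]
gripper_width: 0.0127
grip_force: 39.7
```

>>> step_arm(
  steps="0 -0.2 0 0 0 0 1;-0.05 -0.38 0 0 0 0 1;-0.05 -0.38 0 0 0 0 1;-0.05 -0.38 0 0 0 0 1;-0.05 -0.38 0 0 0 0 1",
)

```text
time_s: 22.75
tcp_pos: [0.5611, -0.0184, 0.1387]
tool_rot: [[-0.047, 0.999, 0.001], [0.999, 0.047, 0.0], [0.0, 0.001, -1.0]]
force: [0.3, 0.6, -0.8]
gripper_width: 0.0123
grip_force: 39.7
```

Run:
```python
from h import *
s=env.observe();print(s["tcp_pos"],s["gripper_width"],s["qpos"].round(1))
im,d=grab("scene");Q,c=cloud("scene",d);np.savez("scene5.npz",im=im,d=d)
for z in np.arange(-.035,.0,.005):
    t=s["tcp_pos"];q=Q[sel(Q,[t[0]-.04,t[1]-.03,t[2]+z],[t[0]+.04,t[1]+.03,t[2]+z+.005])];print(round(z,3),len(q),q.min(0)-t if len(q) else 0,q.max(0)-t if len(q) else 0)
cv2.imwrite("pics/c5.png",cv2.resize(im[120:210,210:330,::-1],(640,480),interpolation=cv2.INTER_NEAREST))
```

```text
[ 0.56110998 -0.01839158  0.13871978] 0.012322842250979321 [ 32.2  18.5 -41.  102.4  13.3  64.  -10.5]
-0.035 0 0 0
-0.03 6 [-0.00822857 -0.01131052 -0.02858534] [ 0.00324553  0.01433947 -0.02504011]
-0.025 9 [-0.00971633 -0.01209706 -0.02402326] [ 0.00395064  0.01484323 -0.0201154 ]
-0.02 12 [-0.01435963 -0.00277447 -0.01955666] [ 0.00231645  0.01569207 -0.0150408 ]
-0.015 20 [-0.01826337 -0.00305396 -0.01462397] [ 0.01785765  0.01613626 -0.01003007]
-0.01 23 [-0.02021042 -0.00421526 -0.00970165] [ 0.015777    0.01337201 -0.00502607]
-0.005 19 [-0.02214977 -0.00657594 -0.00424047] [ 0.01556214  0.01176222 -0.00014426]
0.0 24 [-2.25887315e-02 -6.96415236e-03  1.73758184e-05] [0.01737956 0.01248211 0.00477131]
```

View pics/c5.png

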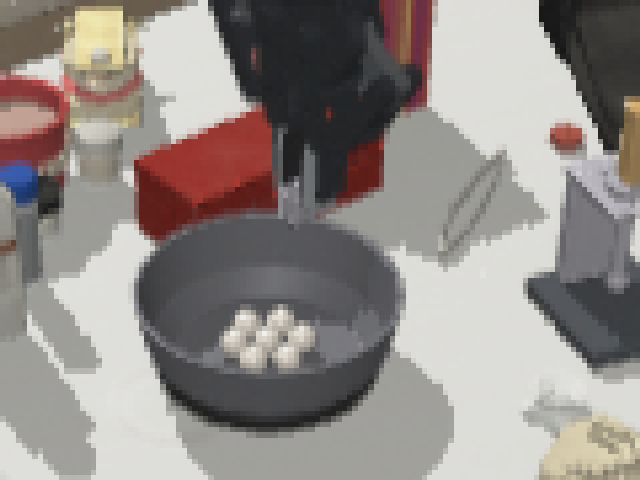

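>>> step_arm(
  steps="0 0 -0.3 0 0 0 1;0 0 -0.6 0 0 0 1;0 0 -0.8 0 0 0 1;0 0 -0.9 0 0 0 1;0 0 -0.9 0 0 0 1;0 0 -0.9 0 0 0 1",
)

```text
time_s: 23.4
tcp_pos: [0.5614, -0.019, 0.0489]
tool_rot: [[-0.046, 0.999, 0.001], [0.999, 0.046, 0.0], [0.0, 0.001, -1.0]]
force: [0.2, -0.3, -0.4]
gripper_width: 0.0122
grip_force: 39.7
```

>>> step_arm(
  steps="0 0 0 0 0 0 0.5;0 0 0 0 0 0 0.4;0 0 0 0 0 0 0.4;0 0 0 0 0 0 0.4;0 0 0.4 0 0 0 0.4;0 0 0.9 0 0 0 0.4;0 0 0.9 0 0 0 0.4;0 0 0.9 0 0 0 0.4",
)

```text
time_s: 24.2
tcp_pos: [0.5618, -0.0199, 0.1398]
tool_rot: [[-0.045, 0.999, 0.003], [0.999, 0.045, -0.001], [-0.001, 0.003, -1.0]]
force: [-0.9, -1.0, -0.3]
gripper_width: 0.0255
grip_force: 0.0
```

>>> step_arm(
  steps="-0.3 0.4 0 0 0 0.04 0.2;-0.6 0.8 0 0 0 0.08 0.2;-0.9 1 0 0 0 0.12 0.2;-0.9 1 0 0 0 0.16 0.2;-0.9 1 0 0 0 0.16 0.2",
)

```text
time_s: 24.7
tcp_pos: [0.4698, 0.0804, 0.1375]
tool_rot: [[-0.524, 0.852, -0.001], [0.852, 0.524, -0.001], [-0.0, -0.002, -1.0]]
force: [0.3, -0.7, 1.2]
gripper_width: 0.034
grip_force: 0.0
```

>>> step_arm(
  steps="-0.1 0.4 0 0 0 0.04 0.2;-0.3 0.8 0 0 0 0.04 0.2;-0.3 1 0 0 0 0.04 0.2;-0.3 1 0 0 0 0.04 0.2;-0.3 1 0 0 0 0.04 0.2",
)

```text
time_s: 25.2
tcp_pos: [0.4412, 0.1796, 0.1377]
tool_rot: [[-0.622, 0.783, -0.001], [0.783, 0.622, 0.0], [0.001, -0.001, -1.0]]
force: [0.4, -0.3, -0.4]
gripper_width: 0.0343
grip_force: 0.0
```

```bash
cat > look.py <<'E'
from h import *
import sys
s=env.observe();print(s["time_s"],s["tcp_pos"].round(4),np.degrees(np.arctan2(s["tool_rot"][1][1],s["tool_rot"][0][1])).round(1),s["qpos"].round(1))
im,d=grab("scene");Q,c=cloud("scene",d);np.savez("sceneL.npz",im=im,d=d)
m=sel(Q,[.38,.1,.006],[.53,.4,.03]);k,l,st,ce=cv2.connectedComponentsWithStats(m.astype(np.uint8))
for i in range(1,k):
    q=Q[l==i]
    if len(q)>12: print("obj",len(q),q.min(0).round(4),q.max(0).round(4),((q.min(0)+q.max(0))/2).round(4))
if len(sys.argv)>1: cv2.imwrite(sys.argv[1],cv2.resize(im[120:210,210:330,::-1],(640,480),interpolation=cv2.INTER_NEAREST))
E
python3 look.py pics/c6.png
```

```text
25.2 [0.4412 0.1796 0.1377] 38.4 [ 24.8  10.2 -55.8 113.    9.5  61.6   3.3]
obj 43 [0.4327 0.1999 0.0061] [0.447  0.2152 0.0204] [0.4399 0.2076 0.0132]
obj 52 [0.4142 0.2705 0.0061] [0.4316 0.286  0.0205] [0.4229 0.2783 0.0133]
```

View pics/c6.png

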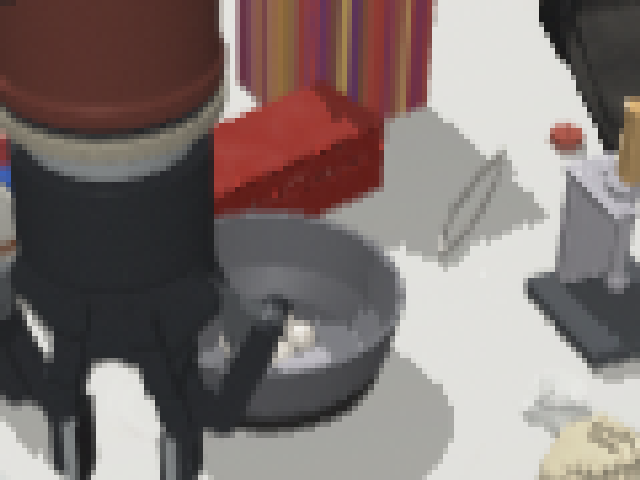

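>>> step_arm(
  steps="0 0.28 -0.2 0 0 0 0.2;0 0.28 -0.5 0 0 0 0.2;0 0.28 -0.8 0 0 0 0.2;0 0.28 -1 0 0 0 0.2;0 0.28 -1 0 0 0 0.2;0 0.28 -1 0 0 0 0.2",
)

```text
time_s: 25.85
tcp_pos: [0.4413, 0.2074, 0.0384]
tool_rot: [[-0.622, 0.783, -0.001], [0.783, 0.622, -0.0], [0.0, -0.001, -1.0]]
force: [0.4, 0.2, -0.2]
gripper_width: 0.0341
grip_force: 0.0
```

>>> step_arm(
  steps="0 0 -0.04 0 0 0 0.2;0 0 -0.08 0 0 0 0.2;0 0 -0.08 0 0 0 0.2;0 0 -0.08 0 0 0 1;0 0 -0.08 0 0 0 1;0 0 -0.08 0 0 0 1;0 0 -0.08 0 0 0 1;0 0 -0.08 0 0 0 1;0 0 -0.08 0 0 0 1",
)

```text
time_s: 26.75
tcp_pos: [0.4411, 0.2084, 0.0307]
tool_rot: [[-0.624, 0.782, 0.0], [0.782, 0.624, -0.0], [-0.0, 0.0, -1.0]]
force: [-0.9, -2.0, 5.6]
gripper_width: 0.0127
grip_force: 39.1
```

>>> step_arm(
  steps="0 0 0.1 0 0 0 1;0 0 0.3 0 0 0 1;0 0 0.7 0 0 0 1;0 0 1 0 0 0 1;0 0 1 0 0 0 1;0 0 1 0 0 0 1",
)

```text
time_s: 27.35
tcp_pos: [0.4413, 0.2082, 0.131]
tool_rot: [[-0.624, 0.782, 0.002], [0.782, 0.624, -0.0], [-0.001, 0.001, -1.0]]
force: [0.7, -0.2, -0.4]
gripper_width: 0.0126
grip_force: 39.0
```

```bash
python3 look.py
python3 - <<'E'
from h import *
im=np.load("sceneL.npz")["im"]
cv2.imwrite("pics/c7.png",cv2.resize(im[170:290,150:310,::-1],(640,480),interpolation=cv2.INTER_NEAREST))
E
```

```text
27.35 [0.4413 0.2082 0.131 ] 38.6 [ 21.6  12.9 -56.8 112.   12.4  61.3  -1.9]
obj 49 [0.4158 0.2712 0.0061] [0.431  0.2857 0.0202] [0.4234 0.2785 0.0131]
```

View pics/c7.png

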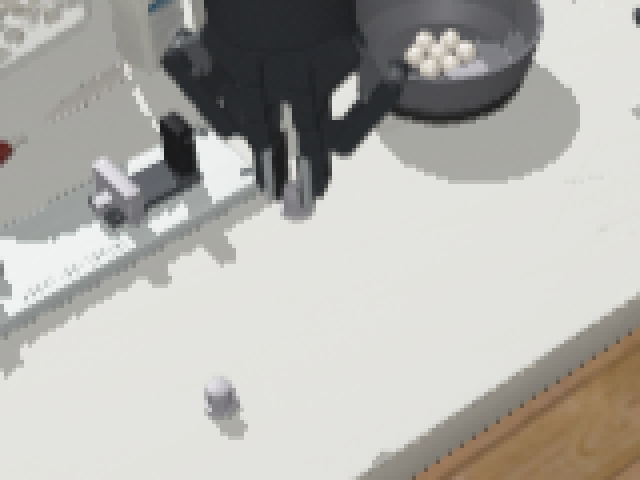

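The cap is held upright, and the bar lies in the bowl on the robot side beside the stones. Carrying the cap over.

>>> step_arm(
  steps="0.3 -0.4 0 0 0 0 1;0.6 -0.8 0 0 0 0 1;0.76 -0.95 0 0 0 0 1",
)

```text
time_s: 27.7
tcp_pos: [0.5183, 0.1084, 0.1288]
tool_rot: [[-0.62, 0.784, -0.002], [0.784, 0.62, -0.002], [-0.0, -0.003, -1.0]]
force: [1.1, -0.1, -0.0]
gripper_width: 0.0125
grip_force: 39.0
```

>>> step_arm(
  steps="0.3 -0.4 0 0 0 0 1;0.6 -0.8 0 0 0 0 1;0.76 -0.96 0 0 0 0 1;0.76 -0.96 0 0 0 0 1;0.76 -0.96 0 0 0 0 1",
)

```text
time_s: 28.2
tcp_pos: [0.5921, 0.0179, 0.1289]
tool_rot: [[-0.624, 0.782, -0.003], [0.782, 0.624, 0.001], [0.003, -0.001, -1.0]]
force: [0.6, 1.2, -1.5]
gripper_width: 0.0124
grip_force: 39.1
```

>>> step_arm(
  steps="0 0 -0.3 0 0 0 1;0 0 -0.6 0 0 0 1;0 0 -0.78 0 0 0 1;0 0 -0.78 0 0 0 1;0 0 -0.78 0 0 0 1",
)

```text
time_s: 28.7
tcp_pos: [0.5929, 0.0183, 0.0529]
tool_rot: [[-0.625, 0.781, -0.0], [0.781, 0.625, 0.0], [0.0, 0.0, -1.0]]
force: [0.3, 0.4, -0.4]
gripper_width: 0.0126
grip_force: 39.1
```

>>> step_arm(
  steps="0 0 0 0 0 0 0.5;0 0 0 0 0 0 0.4;0 0 0 0 0 0 0.4;0 0 0 0 0 0 0.4;0 0 0.4 0 0 0 0.4;0 0 0.8 0 0 0 0.4;0 0 0.8 0 0 0 0.4;0 0 0.8 0 0 0 0.4",
)

```text
time_s: 29.5
tcp_pos: [0.5936, 0.0172, 0.1334]
tool_rot: [[-0.624, 0.782, 0.002], [0.782, 0.624, -0.001], [-0.002, 0.001, -1.0]]
force: [-0.2, -0.4, -0.8]
gripper_width: 0.0256
grip_force: 0.0
```

>>> step_arm(
  steps="-0.3 0.4 0 0 0 0 0.2;-0.6 0.8 0 0 0 0 0.2;-0.8 1 0 0 0 0 0.2;-0.8 1 0 0 0 0 0.2",
)

```text
time_s: 29.9
tcp_pos: [0.5095, 0.1208, 0.1314]
tool_rot: [[-0.629, 0.778, -0.002], [0.778, 0.629, -0.0], [0.001, -0.002, -1.0]]
force: [0.3, 0.2, -0.0]
gripper_width: 0.034
grip_force: 0.0
```

>>> step_arm(
  steps="-0.3 0.4 0 0 0 0 0.2;-0.6 0.8 0 0 0 0 0.2;-0.8 1 0 0 0 0 0.2;-0.8 1 0 0 0 0 0.2;-0.8 1 0 0 0 0 0.2",
)

```text
time_s: 30.4
tcp_pos: [0.433, 0.2167, 0.1317]
tool_rot: [[-0.624, 0.781, -0.001], [0.781, 0.624, -0.001], [-0.0, -0.001, -1.0]]
force: [0.3, -0.9, 0.1]
gripper_width: 0.0342
grip_force: 0.0
```

```bash
python3 look.py pics/c8.png
```

```text
30.4 [0.433  0.2167 0.1317] 38.6 [ 20.9  12.5 -57.2 112.3  11.9  61.4  -2.9]
obj 50 [0.4153 0.2705 0.0062] [0.4307 0.2858 0.0202] [0.423  0.2782 0.0132]
```

View pics/c8.png

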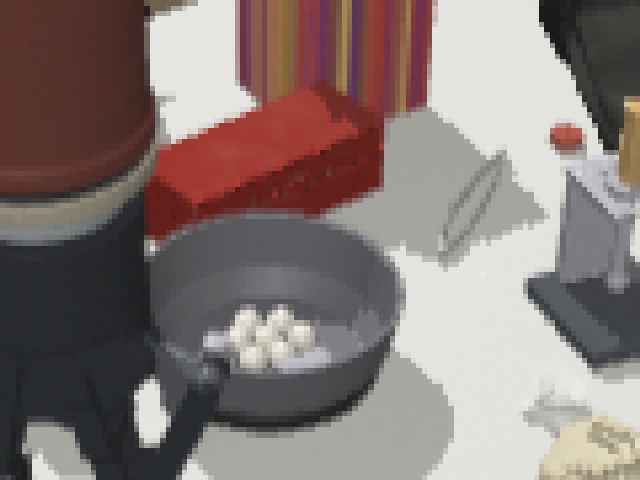

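The first cap stands in the bowl left of the stones. Now cap B.

>>> step_arm(
  steps="-0.09 0.3 0 0 0 0 0.2;-0.09 0.62 0 0 0 0 0.2;-0.09 0.62 -0.3 0 0 0 0.2;-0.09 0.62 -0.6 0 0 0 0.2;-0.09 0.62 -0.9 0 0 0 0.2;-0.09 0.62 -1 0 0 0 0.2;-0.09 0.62 -1 0 0 0 0.2",
)

```text
time_s: 31.15
tcp_pos: [0.4238, 0.278, 0.031]
tool_rot: [[-0.623, 0.782, -0.003], [0.782, 0.623, -0.001], [0.001, -0.003, -1.0]]
force: [0.6, -0.7, 0.5]
gripper_width: 0.0339
grip_force: 0.0
```

>>> step_arm(
  steps="0 0 -0.02 0 0 0 0.2;0 0 -0.02 0 0 0 0.2;0 0 -0.02 0 0 0 1;0 0 -0.02 0 0 0 1;0 0 -0.02 0 0 0 1;0 0 -0.02 0 0 0 1;0 0 -0.02 0 0 0 1;0 0 -0.02 0 0 0 1",
)

```text
time_s: 31.95
tcp_pos: [0.4246, 0.2795, 0.0314]
tool_rot: [[-0.624, 0.782, 0.002], [0.782, 0.624, 0.0], [-0.001, 0.001, -1.0]]
force: [-0.6, -1.7, 6.4]
gripper_width: 0.0125
grip_force: 39.0
```

>>> step_arm(
  steps="0 0 0.1 0 0 0 1;0 0 0.3 0 0 0 1;0 0 0.7 0 0 0 1;0 0 1 0 0 0 1;0 0 1 0 0 0 1;0 0 1 0 0 0 1",
)

```text
time_s: 32.55
tcp_pos: [0.4244, 0.2793, 0.1313]
tool_rot: [[-0.624, 0.782, 0.002], [0.782, 0.624, 0.0], [-0.001, 0.002, -1.0]]
force: [0.2, -0.2, 0.1]
gripper_width: 0.012
grip_force: 39.0
```

```bash
python3 look.py
```

```text
32.55 [0.4244 0.2793 0.1313] 38.6 [ 13.2  16.5 -58.  109.4  15.8  62.5 -12.6]
```

>>> step_arm(
  steps="0.2 -0.4 0 0 0 0 1;0.43 -0.8 0 0 0 0 1;0.43 -0.83 0 0 0 0 1",
)

```text
time_s: 32.9
tcp_pos: [0.4691, 0.1902, 0.1288]
tool_rot: [[-0.618, 0.786, -0.002], [0.786, 0.618, -0.003], [-0.001, -0.003, -1.0]]
force: [0.0, 0.6, -0.5]
gripper_width: 0.0122
grip_force: 39.1
```

>>> step_arm(
  steps="0.2 -0.4 0 0 0 0 1;0.43 -0.8 0 0 0 0 1;0.43 -0.83 0 0 0 0 1",
)

```text
time_s: 33.2
tcp_pos: [0.5118, 0.107, 0.1288]
tool_rot: [[-0.617, 0.787, -0.002], [0.787, 0.617, -0.002], [-0.0, -0.002, -1.0]]
force: [-0.6, 0.1, -0.6]
gripper_width: 0.0124
grip_force: 39.1
```

>>> step_arm(
  steps="0.2 -0.4 0 0 0 0 1;0.43 -0.8 0 0 0 0 1;0.43 -0.83 0 0 0 0 1",
)

```text
time_s: 33.5
tcp_pos: [0.5545, 0.0238, 0.1287]
tool_rot: [[-0.617, 0.787, -0.002], [0.787, 0.617, -0.001], [-0.0, -0.002, -1.0]]
force: [1.0, -0.1, 0.3]
gripper_width: 0.0121
grip_force: 39.1
```

>>> step_arm(
  steps="0.2 -0.4 0 0 0 0 1;0.43 -0.8 0 0 0 0 1;0.43 -0.83 0 0 0 0 1;0.43 -0.83 0 0 0 0 1;0.43 -0.83 0 0 0 0 1",
)

```text
time_s: 34.0
tcp_pos: [0.5951, -0.0512, 0.1295]
tool_rot: [[-0.625, 0.781, -0.002], [0.781, 0.625, 0.001], [0.002, -0.001, -1.0]]
force: [-0.4, -0.2, -0.7]
gripper_width: 0.0123
grip_force: 39.1
```

>>> step_arm(
  steps="0 0 -0.3 0 0 0 1;0 0 -0.6 0 0 0 1;0 0 -0.78 0 0 0 1;0 0 -0.78 0 0 0 1;0 0 -0.78 0 0 0 1",
)

```text
time_s: 34.5
tcp_pos: [0.5961, -0.0517, 0.0529]
tool_rot: [[-0.625, 0.781, 0.0], [0.781, 0.625, 0.0], [0.0, 0.0, -1.0]]
force: [0.8, -0.3, 0.6]
gripper_width: 0.0122
grip_force: 39.1
```

>>> step_arm(
  steps="0 0 0 0 0 0 0.5;0 0 0 0 0 0 0.4;0 0 0 0 0 0 0.4;0 0 0 0 0 0 0.4;0 0 0.4 0 0 0 0.4;0 0 0.8 0 0 0 0.4;0 0 0.8 0 0 0 0.4;0 0 0.8 0 0 0 0.4",
)

```text
time_s: 35.3
tcp_pos: [0.5965, -0.0528, 0.1334]
tool_rot: [[-0.624, 0.782, 0.002], [0.782, 0.624, -0.001], [-0.002, 0.001, -1.0]]
force: [0.2, -0.3, -0.2]
gripper_width: 0.0255
grip_force: 0.0
```

>>> step_arm(
  steps="0 0 0.5 0 0 0.04 0.2;-0.2 -0.2 0.9 0 0 0.08 0.2;-0.5 -0.5 0.9 0 0 0.12 0.2;-0.8 -0.8 0.9 0 0 0.14 0.2;-1 -1 0.9 0 0 0.14 0.2;-1 -1 0.9 0 0 0.14 0.2",
)

```text
time_s: 35.9
tcp_pos: [0.4927, -0.1568, 0.2209]
tool_rot: [[-0.894, 0.447, -0.003], [0.447, 0.894, -0.002], [0.002, -0.003, -1.0]]
force: [-0.4, -0.1, -1.3]
gripper_width: 0.0341
grip_force: 0.0
```

>>> step_arm(
  steps="-0.03 -0.36 0 0 0 0 0.2;-0.03 -0.36 0 0 0 0 0.2;-0.03 -0.36 0 0 0 0 0.2;-0.03 -0.36 0 0 0 0 0.2",
)

```text
time_s: 36.3
tcp_pos: [0.4931, -0.1875, 0.2218]
tool_rot: [[-0.898, 0.44, -0.001], [0.44, 0.898, 0.001], [0.001, 0.001, -1.0]]
force: [-0.0, -0.1, 0.3]
gripper_width: 0.034
grip_force: 0.0
```

```bash
python3 look.py
python3 - <<'E'
from h import *
im,d=grab("top");np.savez("topL.npz",im=im,d=d);Q,c=cloud("top",d)
f=np.load("sceneL.npz");Q,c=cloud("scene",f["d"])
for lo,hi in((.095,.12),(.12,.145),(.19,.2),(.2,.21)):
    q=Q[sel(Q,[.45,-.23,lo],[.54,-.14,hi])];print(lo,len(q),q.min(0).round(4) if len(q) else 0,q.max(0).round(4)if len(q) else 0)
a=f["im"][115:205,255:375,::-1];b=f["im"][125:200,200:300,::-1]
cv2.imwrite("pics/c9.png",np.hstack([cv2.resize(x,(400,300),interpolation=cv2.INTER_NEAREST) for x in(a,b)]))
E
```

```text
36.3 [ 0.4931 -0.1875  0.2218] 63.9 [ 63.4  11.5 -52.6 100.9   9.5  72.3  72.3]
0.095 56 [ 0.4822 -0.2003  0.0955] [ 0.5032 -0.1765  0.1198]
0.12 49 [ 0.484  -0.1991  0.1201] [ 0.5012 -0.1821  0.143 ]
0.19 0 0 0
0.2 9 [ 0.4809 -0.2043  0.2058] [ 0.5037 -0.1646  0.2097]
```

View pics/c9.png

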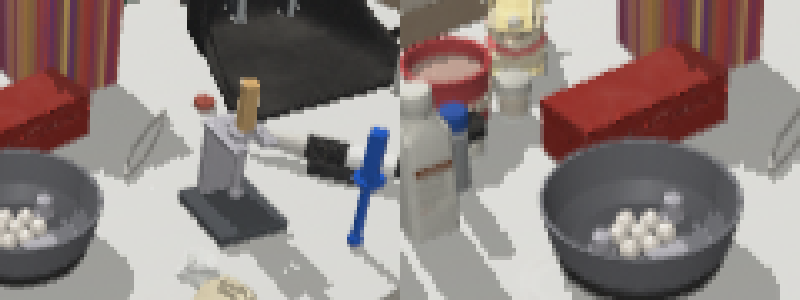

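Both caps and the bar are in the bowl around the stones, and the wooden-handled stirrer hangs right below the gripper. Grasping it.

>>> step_arm(
  steps="0 -0.02 -0.3 0 0 0 0.2;0 -0.02 -0.6 0 0 0 0.2;0 -0.02 -0.85 0 0 0 0.2;0 -0.02 -0.97 0 0 0 0.2;0 -0.02 -0.97 0 0 0 0.2;0 -0.02 -0.97 0 0 0 0.2",
)

```text
time_s: 37.0
tcp_pos: [0.4936, -0.1904, 0.1262]
tool_rot: [[-0.898, 0.441, 0.001], [0.441, 0.898, -0.0], [-0.001, 0.0, -1.0]]
force: [0.6, -0.4, 0.6]
gripper_width: 0.0344
grip_force: 0.0
```

>>> step_arm(
  steps="0 0 0 0 0 0 1;0 0 0 0 0 0 1;0 0 0 0 0 0 1;0 0 0 0 0 0 1;0 0 0 0 0 0 1;0 0 0 0 0 0 1;0 0 0 0 0 0 1",
  squeeze=70,
)

```text
time_s: 37.7
tcp_pos: [0.4938, -0.1909, 0.1267]
tool_rot: [[-0.897, 0.442, 0.002], [0.442, 0.897, -0.001], [-0.002, -0.0, -1.0]]
force: [-0.3, -0.0, 6.5]
gripper_width: 0.0126
grip_force: 68.2
```

>>> step_arm(
  steps="0 0 0.04 0 0 0 1;0 0 0.08 0 0 0 1;0 0 0.08 0 0 0 1;0 0 0.08 0 0 0 1",
)

```text
time_s: 38.1
tcp_pos: [0.4929, -0.1908, 0.1334]
tool_rot: [[-0.897, 0.442, 0.0], [0.442, 0.897, -0.0], [-0.0, -0.0, -1.0]]
force: [0.4, 0.2, -0.1]
gripper_width: 0.0127
grip_force: 68.1
```

>>> step_arm(
  steps="-0.1 0.03 0 0 0 0 1;-0.2 0.05 0 0 0 0 1;-0.3 0.08 0 0 0 0 1;-0.4 0.11 0 0 0 0 1;-0.5 0.14 0 0 0 0 1;-0.58 0.16 0 0 0 0 1;-0.58 0.16 0 0 0 0 1",
)

```text
time_s: 38.8
tcp_pos: [0.4338, -0.1747, 0.1334]
tool_rot: [[-0.897, 0.442, -0.001], [0.442, 0.897, -0.001], [0.0, -0.001, -1.0]]
force: [0.7, -0.2, -1.1]
gripper_width: 0.0132
grip_force: 68.2
```

>>> step_arm(
  steps="0 0 0.4 0 0 0 1;0 0 0.87 0 0 0 1;0.4 0.4 0.87 0 0 0 1;0.8 0.8 0.87 0 0 0 1;0.8 0.8 0.87 0 0 0 1",
)

```text
time_s: 39.3
tcp_pos: [0.518, -0.0905, 0.2214]
tool_rot: [[-0.899, 0.438, 0.004], [0.438, 0.899, 0.002], [-0.002, 0.003, -1.0]]
force: [-0.6, -0.4, -2.4]
gripper_width: 0.0126
grip_force: 68.8
```

>>> step_arm(
  steps="0.4 0.4 0 0 0 0 1;0.8 0.76 0 0 0 0 1;0.8 0.76 0 0 0 0 1;0.8 0.76 0 0 0 0 1;0.8 0.76 0 0 0 0 1;0.8 0.76 0 0 0 0 1",
)

```text
time_s: 39.9
tcp_pos: [0.5944, -0.0205, 0.2203]
tool_rot: [[-0.896, 0.443, -0.0], [0.443, 0.896, -0.001], [-0.0, -0.001, -1.0]]
force: [0.6, 0.4, -1.0]
gripper_width: 0.013
grip_force: 69.0
```

```bash
cat > bowl.py <<'E'
from h import *
import sys
s=env.observe();t=s["tcp_pos"];print(s["time_s"],t.round(4),s["qpos"].round(1),s["force"].round(1))
im,d=grab("scene");Q,c=cloud("scene",d);np.savez("sceneB.npz",im=im,d=d)
for z in(-.105,-.095,-.085,-.075,-.06,-.045):
    q=Q[sel(Q,[t[0]-.025,t[1]-.025,t[2]+z],[t[0]+.025,t[1]+.025,t[2]+z+.01])]
    if len(q): print("shank",z,len(q),(q.min(0)-t).round(4),(q.max(0)-t).round(4))
m=sel(Q,[.52,-.1,.005],[.67,.06,.05]); g=im.astype(int).mean(-1)
w=m&(g>150); k,l,st,ce=cv2.connectedComponentsWithStats(w.astype(np.uint8))
print("bowl whites",[(st[i,4],Q[l==i].mean(0).round(3).tolist()) for i in range(1,k) if st[i,4]>4])
cv2.imwrite(sys.argv[1],cv2.resize(im[130:205,215:315,::-1],(800,600),interpolation=cv2.INTER_NEAREST))
E
python3 bowl.py pics/b1.png
```

```text
39.9 [ 0.5944 -0.0205  0.2203] [ 42.8  23.1 -57.3  91.9  19.9  76.   46.3] [ 0.6  0.4 -1. ]
shank -0.105 15 [-0.0076 -0.0035 -0.1037] [ 0.0015  0.006  -0.095 ]
shank -0.095 10 [-0.0056 -0.0013 -0.0941] [-0.0031  0.007  -0.0851]
shank -0.085 9 [-0.0061 -0.0004 -0.0831] [ 0.0002  0.0051 -0.0759]
shank -0.075 10 [-0.0052 -0.0008 -0.0745] [-0.0004  0.0037 -0.065 ]
shank -0.06 10 [-0.0056 -0.0027 -0.0599] [ 0.0007  0.0041 -0.0502]
shank -0.045 9 [-0.0129 -0.0006 -0.0432] [ 0.0083  0.0105 -0.0353]
bowl whites [(np.int32(11), [0.599, -0.054, 0.023]), (np.int32(158), [0.581, -0.012, 0.019])]
```

View pics/b1.png

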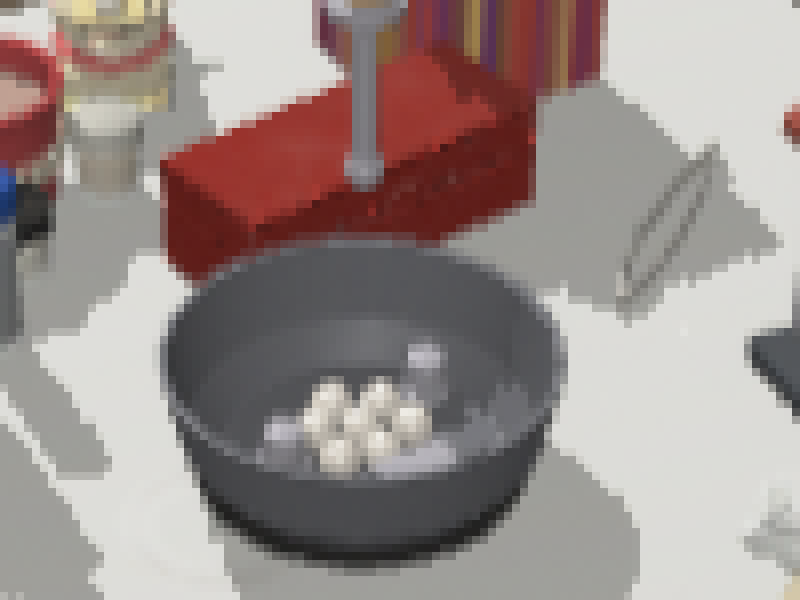

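Run:
```python
from h import *
f=np.load("sceneB.npz");im,d=f["im"],f["d"];Q,c=cloud("scene",d)
m=sel(Q,[.53,-.09,.012],[.66,.05,.03]);q=Q[m&(im.min(-1)>165)]
print(len(q),q.min(0).round(3),q.max(0).round(3))
h,_,_=np.histogram2d(q[:,0],q[:,1],bins=[np.arange(.54,.65,.008),np.arange(-.08,.05,.008)]);print(np.arange(-.08,.05,.008).round(3));[print(round(x,3),r.astype(int).tolist()) for x,r in zip(np.arange(.54,.65,.008),h)]
# floor points near the insertion
q=Q[sel(Q,[.6,-.04,.0],[.635,0,.04])];print("ins",len(q),np.percentile(q[:,2],[5,50,95,100]).round(4))
A=Q[sel(Q,[.54,-.08,.003],[.65,.04,.0095])];print("floor z",len(A),A.mean(0).round(4))
m=sel(Q,[.5,-.11,.044],[.68,.07,.056]);q=Q[m];A=np.c_[2*q[:,:2],np.ones(len(q))];s=np.linalg.lstsq(A,(q[:,:2]**2).sum(1),rcond=None)[0];r=np.hypot(*(q[:,:2]-s[:2]).T);print(s[:2],np.percentile(r,[0,50,100]))
```

```text
118 [ 0.549 -0.056  0.016] [0.608 0.021 0.026]
[-0.08  -0.072 -0.064 -0.056 -0.048 -0.04  -0.032 -0.024 -0.016 -0.008
 -0.     0.008  0.016  0.024  0.032  0.04   0.048]
0.54 [0, 0, 0, 0, 0, 0, 0, 0, 0, 0, 0, 0, 0, 0, 0, 0]
0.548 [0, 0, 0, 0, 0, 0, 3, 2, 2, 1, 0, 0, 0, 0, 0, 0]
0.556 [0, 0, 0, 0, 0, 0, 1, 2, 4, 3, 1, 0, 0, 0, 0, 0]
0.564 [0, 0, 0, 0, 0, 0, 2, 0, 7, 5, 2, 1, 0, 0, 0, 0]
0.572 [0, 0, 0, 0, 0, 0, 5, 4, 1, 2, 4, 2, 0, 0, 0, 0]
0.58 [0, 0, 0, 0, 0, 0, 2, 1, 8, 1, 2, 0, 0, 0, 0, 0]
0.588 [0, 0, 1, 1, 0, 1, 4, 3, 3, 2, 4, 4, 3, 0, 0, 0]
0.596 [0, 0, 0, 4, 0, 0, 3, 1, 5, 3, 1, 0, 1, 0, 0, 0]
0.604 [0, 0, 0, 0, 0, 0, 0, 2, 4, 0, 0, 0, 0, 0, 0, 0]
0.612 [0, 0, 0, 0, 0, 0, 0, 0, 0, 0, 0, 0, 0, 0, 0, 0]
0.62 [0, 0, 0, 0, 0, 0, 0, 0, 0, 0, 0, 0, 0, 0, 0, 0]
0.628 [0, 0, 0, 0, 0, 0, 0, 0, 0, 0, 0, 0, 0, 0, 0, 0]
0.636 [0, 0, 0, 0, 0, 0, 0, 0, 0, 0, 0, 0, 0, 0, 0, 0]
ins 58 [0.0041 0.0062 0.0205 0.0214]
floor z 228 [ 0.6026 -0.025   0.0063]
[ 0.59288617 -0.01855266] [0.0585546  0.07445749 0.12305152]
```

>>> step_arm(
  steps="0.28 0.01 0 0 0 0 1;0.28 0.01 0 0 0 0 1;0.28 0.01 -0.2 0 0 0 1;0.28 0.01 -0.4 0 0 0 1;0.28 0.01 -0.6 0 0 0 1;0.28 0.01 -0.75 0 0 0 1;0.28 0.01 -0.85 0 0 0 1;0.28 0.01 -0.9 0 0 0 1;0.28 0.01 -0.95 0 0 0 1;0.28 0.01 -0.97 0 0 0 1;0.28 0.01 -0.97 0 0 0 1;0.28 0.01 -0.97 0 0 0 1",
)

```text
time_s: 41.15
tcp_pos: [0.6232, -0.0176, 0.1238]
tool_rot: [[-0.897, 0.441, 0.001], [0.441, 0.897, -0.0], [-0.001, 0.0, -1.0]]
force: [-0.2, 0.5, -0.8]
gripper_width: 0.0126
grip_force: 69.1
```

>>> step_arm(
  steps="0 0 -0.03 0 0 0 1;0 0 -0.06 0 0 0 1;0 0 -0.06 0 0 0 1;0 0 -0.06 0 0 0 1",
)

```text
time_s: 41.55
tcp_pos: [0.6228, -0.0176, 0.1172]
tool_rot: [[-0.897, 0.441, -0.0], [0.441, 0.897, 0.0], [0.0, -0.0, -1.0]]
force: [0.7, -0.6, -1.0]
gripper_width: 0.013
grip_force: 69.1
```

>>> step_arm(
  steps="0 0 -0.01 0 0 0 1;0 0 -0.015 0 0 0 1;0 0 -0.015 0 0 0 1",
)

```text
time_s: 41.85
tcp_pos: [0.6229, -0.0177, 0.1157]
tool_rot: [[-0.897, 0.441, -0.0], [0.441, 0.897, -0.0], [0.0, -0.0, -1.0]]
force: [-0.8, 0.7, -1.1]
gripper_width: 0.0132
grip_force: 69.1
```

>>> step_arm(
  steps="-0.008 0.045 0 0 0 0 1;-0.023 0.087 0 0 0 0 1;-0.044 0.126 0 0 0 0 1;-0.07 0.16 0 0 0 0 1;-0.1 0.189 0 0 0 0 1;-0.135 0.21 0 0 0 0 1;-0.173 0.228 0 0 0 0 1;-0.212 0.238 0 0 0 0 1;-0.251 0.24 0 0 0 0 1;-0.29 0.238 0 0 0 0 1;-0.328 0.23 0 0 0 0 1;-0.363 0.216 0 0 0 0 1;-0.395 0.198 0 0 0 0 1;-0.423 0.176 0 0 0 0 1;-0.447 0.15 0 0 0 0 1;-0.466 0.12 0 0 0 0 1;-0.48 0.088 0 0 0 0 1;-0.489 0.055 0 0 0 0 1;-0.492 0.02 0 0 0 0 1;-0.49 -0.012 0 0 0 0 1",
)

```text
time_s: 43.85
tcp_pos: [0.5739, -0.0193, 0.1158]
tool_rot: [[-0.897, 0.442, -0.0], [0.442, 0.897, -0.0], [0.0, -0.0, -1.0]]
force: [0.2, 0.6, -0.5]
gripper_width: 0.0132
grip_force: 69.1
```

>>> step_arm(
  steps="0.002 -0.031 0 0 0 0 1;0.01 -0.062 0 0 0 0 1;0.022 -0.091 0 0 0 0 1;0.038 -0.118 0 0 0 0 1;0.059 -0.141 0 0 0 0 1;0.082 -0.162 0 0 0 0 1;0.109 -0.178 0 0 0 0 1;0.138 -0.19 0 0 0 0 1;0.169 -0.198 0 0 0 0 1;0.2 -0.2 0 0 0 0 1;0.231 -0.198 0 0 0 0 1;0.262 -0.19 0 0 0 0 1;0.291 -0.178 0 0 0 0 1;0.318 -0.162 0 0 0 0 1;0.341 -0.141 0 0 0 0 1;0.362 -0.118 0 0 0 0 1;0.378 -0.091 0 0 0 0 1;0.39 -0.062 0 0 0 0 1;0.398 -0.031 0 0 0 0 1;0.4 0 0 0 0 0 1",
)

```text
time_s: 45.85
tcp_pos: [0.6139, -0.0186, 0.1158]
tool_rot: [[-0.897, 0.441, -0.0], [0.441, 0.897, -0.0], [0.0, -0.0, -1.0]]
force: [0.1, -0.2, -0.9]
gripper_width: 0.0129
grip_force: 69.1
```

>>> step_arm(
  steps="-0.002 0.031 0 0 0 0 1;-0.01 0.062 0 0 0 0 1;-0.022 0.091 0 0 0 0 1;-0.038 0.118 0 0 0 0 1;-0.059 0.141 0 0 0 0 1;-0.082 0.162 0 0 0 0 1;-0.109 0.178 0 0 0 0 1;-0.138 0.19 0 0 0 0 1;-0.169 0.198 0 0 0 0 1;-0.2 0.2 0 0 0 0 1;-0.231 0.198 0 0 0 0 1;-0.262 0.19 0 0 0 0 1;-0.291 0.178 0 0 0 0 1;-0.318 0.162 0 0 0 0 1;-0.341 0.141 0 0 0 0 1;-0.362 0.118 0 0 0 0 1;-0.378 0.091 0 0 0 0 1;-0.39 0.062 0 0 0 0 1;-0.398 0.031 0 0 0 0 1;-0.4 0 0 0 0 0 1",
)

```text
time_s: 47.85
tcp_pos: [0.5739, -0.0192, 0.1158]
tool_rot: [[-0.897, 0.442, 0.0], [0.442, 0.897, -0.0], [-0.0, -0.0, -1.0]]
force: [-0.3, -0.1, -1.2]
gripper_width: 0.0127
grip_force: 69.1
```

```bash
python3 bowl.py pics/b2.png
```

```text
47.85 [ 0.5739 -0.0192  0.1158] [ 42.3  26.5 -55.5 101.4  23.9  64.9  42.9] [-0.3 -0.1 -1.2]
shank -0.105 60 [-0.0248 -0.0249 -0.1041] [ 0.0057  0.023  -0.095 ]
shank -0.095 23 [-0.0239 -0.0179 -0.0949] [ 0.0007  0.0247 -0.0851]
shank -0.085 9 [-0.0069 -0.0025 -0.0849] [-0.0005  0.0046 -0.0757]
shank -0.075 6 [-0.0051 -0.0003 -0.0728] [ 0.001   0.0049 -0.069 ]
shank -0.06 8 [-0.0076 -0.0014 -0.0597] [-0.0005  0.0047 -0.052 ]
shank -0.045 3 [-0.012   0.0003 -0.0449] [-0.0054  0.006  -0.0351]
bowl whites [(np.int32(13), [0.621, -0.03, 0.019]), (np.int32(6), [0.6, -0.054, 0.024]), (np.int32(54), [0.564, -0.038, 0.018]), (np.int32(27), [0.598, 0.018, 0.021]), (np.int32(27), [0.568, 0.001, 0.017])]
```

One turn has gone cleanly and the shank is still upright. Two more follow, plus an extra half for margin.

>>> step_arm(
  steps="0.002 -0.031 0 0 0 0 1;0.01 -0.062 0 0 0 0 1;0.022 -0.091 0 0 0 0 1;0.038 -0.118 0 0 0 0 1;0.059 -0.141 0 0 0 0 1;0.082 -0.162 0 0 0 0 1;0.109 -0.178 0 0 0 0 1;0.138 -0.19 0 0 0 0 1;0.169 -0.198 0 0 0 0 1;0.2 -0.2 0 0 0 0 1;0.231 -0.198 0 0 0 0 1;0.262 -0.19 0 0 0 0 1;0.291 -0.178 0 0 0 0 1;0.318 -0.162 0 0 0 0 1;0.341 -0.141 0 0 0 0 1;0.362 -0.118 0 0 0 0 1;0.378 -0.091 0 0 0 0 1;0.39 -0.062 0 0 0 0 1;0.398 -0.031 0 0 0 0 1;0.4 0 0 0 0 0 1",
)

```text
time_s: 49.9
tcp_pos: [0.614, -0.0185, 0.1158]
tool_rot: [[-0.897, 0.441, 0.0], [0.441, 0.897, 0.0], [-0.0, 0.0, -1.0]]
force: [0.5, -0.3, -0.7]
gripper_width: 0.0129
grip_force: 69.1
```

>>> step_arm(
  steps="-0.002 0.031 0 0 0 0 1;-0.01 0.062 0 0 0 0 1;-0.022 0.091 0 0 0 0 1;-0.038 0.118 0 0 0 0 1;-0.059 0.141 0 0 0 0 1;-0.082 0.162 0 0 0 0 1;-0.109 0.178 0 0 0 0 1;-0.138 0.19 0 0 0 0 1;-0.169 0.198 0 0 0 0 1;-0.2 0.2 0 0 0 0 1;-0.231 0.198 0 0 0 0 1;-0.262 0.19 0 0 0 0 1;-0.291 0.178 0 0 0 0 1;-0.318 0.162 0 0 0 0 1;-0.341 0.141 0 0 0 0 1;-0.362 0.118 0 0 0 0 1;-0.378 0.091 0 0 0 0 1;-0.39 0.062 0 0 0 0 1;-0.398 0.031 0 0 0 0 1;-0.4 0 0 0 0 0 1",
)

```text
time_s: 51.9
tcp_pos: [0.5739, -0.0192, 0.1158]
tool_rot: [[-0.897, 0.442, -0.0], [0.442, 0.897, -0.0], [-0.0, -0.0, -1.0]]
force: [-0.1, 0.6, -0.7]
gripper_width: 0.0127
grip_force: 69.1
```

>>> step_arm(
  steps="0.002 -0.031 0 0 0 0 1;0.01 -0.062 0 0 0 0 1;0.022 -0.091 0 0 0 0 1;0.038 -0.118 0 0 0 0 1;0.059 -0.141 0 0 0 0 1;0.082 -0.162 0 0 0 0 1;0.109 -0.178 0 0 0 0 1;0.138 -0.19 0 0 0 0 1;0.169 -0.198 0 0 0 0 1;0.2 -0.2 0 0 0 0 1;0.231 -0.198 0 0 0 0 1;0.262 -0.19 0 0 0 0 1;0.291 -0.178 0 0 0 0 1;0.318 -0.162 0 0 0 0 1;0.341 -0.141 0 0 0 0 1;0.362 -0.118 0 0 0 0 1;0.378 -0.091 0 0 0 0 1;0.39 -0.062 0 0 0 0 1;0.398 -0.031 0 0 0 0 1;0.4 0 0 0 0 0 1",
)

```text
time_s: 53.9
tcp_pos: [0.614, -0.0186, 0.1158]
tool_rot: [[-0.897, 0.441, -0.0], [0.441, 0.897, -0.0], [0.0, -0.0, -1.0]]
force: [0.3, -0.3, -0.1]
gripper_width: 0.0125
grip_force: 69.1
```

>>> step_arm(
  steps="-0.002 0.031 0 0 0 0 1;-0.01 0.062 0 0 0 0 1;-0.022 0.091 0 0 0 0 1;-0.038 0.118 0 0 0 0 1;-0.059 0.141 0 0 0 0 1;-0.082 0.162 0 0 0 0 1;-0.109 0.178 0 0 0 0 1;-0.138 0.19 0 0 0 0 1;-0.169 0.198 0 0 0 0 1;-0.2 0.2 0 0 0 0 1;-0.231 0.198 0 0 0 0 1;-0.262 0.19 0 0 0 0 1;-0.291 0.178 0 0 0 0 1;-0.318 0.162 0 0 0 0 1;-0.341 0.141 0 0 0 0 1;-0.362 0.118 0 0 0 0 1;-0.378 0.091 0 0 0 0 1;-0.39 0.062 0 0 0 0 1;-0.398 0.031 0 0 0 0 1;-0.4 0 0 0 0 0 1",
)

```text
time_s: 55.9
tcp_pos: [0.5739, -0.0192, 0.1158]
tool_rot: [[-0.897, 0.442, -0.0], [0.442, 0.897, -0.0], [-0.0, -0.0, -1.0]]
force: [-0.6, 0.3, -1.0]
gripper_width: 0.0128
grip_force: 69.1
```

>>> step_arm(
  steps="0 0 0.1 0 0 0 1;0 0 0.3 0 0 0 1;0 0 0.6 0 0 0 1;0 0 1 0 0 0 1;0 0 1 0 0 0 1;0 0 1 0 0 0 1",
)

```text
time_s: 56.5
tcp_pos: [0.5745, -0.0187, 0.2172]
tool_rot: [[-0.897, 0.442, 0.002], [0.442, 0.897, -0.001], [-0.002, 0.0, -1.0]]
force: [-0.6, -1.3, -1.9]
gripper_width: 0.0132
grip_force: 69.2
```

```bash
python3 bowl.py pics/b3.png
```

```text
56.5 [ 0.5745 -0.0187  0.2172] [ 45.3  20.8 -58.8  95.   18.4  74.6  47.1] [-0.6 -1.3 -1.9]
shank -0.105 16 [-0.0088 -0.0045 -0.1023] [ 0.0052  0.0076 -0.0952]
shank -0.095 9 [-0.0063 -0.0007 -0.0936] [-0.002   0.006  -0.0854]
shank -0.085 10 [-0.0074 -0.0003 -0.0831] [ 0.0008  0.0053 -0.0753]
shank -0.075 9 [-0.0059 -0.0005 -0.0737] [-0.      0.0051 -0.0651]
shank -0.06 10 [-0.0047 -0.001  -0.0598] [ 0.0008  0.0058 -0.0514]
shank -0.045 7 [-0.0118 -0.0035 -0.0447] [-0.0007  0.0131 -0.0353]
bowl whites [(np.int32(12), [0.621, -0.03, 0.019]), (np.int32(8), [0.602, -0.053, 0.024]), (np.int32(59), [0.568, -0.044, 0.018]), (np.int32(27), [0.598, 0.018, 0.021]), (np.int32(26), [0.568, 0.001, 0.017])]
```

Three full turns plus the lead-in are done, and everything is still in the bowl. Returning to the stand's entry pose.

>>> step_arm(
  steps="-0.3 -0.3 0 0 0 0 1;-0.6 -0.6 0 0 0 0 1;-0.71 -0.78 0 0 0 0 1",
)

```text
time_s: 56.85
tcp_pos: [0.4999, -0.0989, 0.2141]
tool_rot: [[-0.897, 0.443, -0.004], [0.443, 0.897, -0.001], [0.003, -0.002, -1.0]]
force: [-0.4, -0.4, -0.8]
gripper_width: 0.0127
grip_force: 69.1
```

>>> step_arm(
  steps="-0.3 -0.3 0 0 0 0 1;-0.6 -0.6 0 0 0 0 1;-0.7 -0.78 0 0 0 0 1;-0.7 -0.78 0 0 0 0 1;-0.7 -0.78 0 0 0 0 1;-0.7 -0.78 0 0 0 0 1",
)

```text
time_s: 57.45
tcp_pos: [0.4333, -0.1737, 0.2155]
tool_rot: [[-0.898, 0.44, -0.0], [0.44, 0.898, 0.001], [0.001, 0.001, -1.0]]
force: [0.5, -0.2, -0.5]
gripper_width: 0.0126
grip_force: 69.1
```

>>> step_arm(
  steps="0 0 -0.3 0 0 0 1;0 0 -0.6 0 0 0 1;0 0 -0.8 0 0 0 1;0 0 -0.82 0 0 0 1;0 0 -0.82 0 0 0 1;0 0 -0.82 0 0 0 1",
)

```text
time_s: 58.05
tcp_pos: [0.4339, -0.1746, 0.1349]
tool_rot: [[-0.898, 0.441, 0.001], [0.441, 0.898, -0.0], [-0.001, 0.0, -1.0]]
force: [0.6, -0.2, -1.0]
gripper_width: 0.0129
grip_force: 69.0
```

>>> step_arm(
  steps="0.1 -0.03 0 0 0 0 1;0.2 -0.05 0 0 0 0 1;0.3 -0.08 0 0 0 0 1;0.4 -0.11 0 0 0 0 1;0.5 -0.14 0 0 0 0 1;0.59 -0.16 0 0 0 0 1;0.59 -0.16 0 0 0 0 1;0.59 -0.16 0 0 0 0 1",
)

```text
time_s: 58.85
tcp_pos: [0.4919, -0.1905, 0.1336]
tool_rot: [[-0.897, 0.441, -0.0], [0.441, 0.897, 0.001], [0.001, 0.0, -1.0]]
force: [0.4, 0.1, -0.8]
gripper_width: 0.0132
grip_force: 69.1
```

>>> step_arm(
  steps="0 0 -0.03 0 0 0 1;0 0 -0.06 0 0 0 1;0 0 -0.07 0 0 0 1;0 0 -0.07 0 0 0 1",
)

```text
time_s: 59.25
tcp_pos: [0.4916, -0.1909, 0.1268]
tool_rot: [[-0.897, 0.442, -0.0], [0.442, 0.897, -0.0], [0.0, -0.001, -1.0]]
force: [-1.0, -0.6, 1.3]
gripper_width: 0.013
grip_force: 69.4
```

>>> step_arm(
  steps="0.02 -0.005 0.005 0 0 0 1;0.02 -0.005 0.005 0 0 0 1;0.02 -0.005 -0.005 0 0 0 1;0.02 -0.005 -0.005 0 0 0 1",
)

```text
time_s: 59.65
tcp_pos: [0.4941, -0.1914, 0.1268]
tool_rot: [[-0.897, 0.442, 0.0], [0.442, 0.897, -0.0], [-0.0, -0.0, -1.0]]
force: [-1.6, 1.1, 5.4]
gripper_width: 0.0127
grip_force: 70.2
```

>>> step_arm(
  steps="0 0 0 0 0 0 0.6;0 0 0 0 0 0 0.5;0 0 0 0 0 0 0.4;0 0 0 0 0 0 0.2;0 0 0 0 0 0 0.2;0 0 0 0 0 0 0.2;0 0 0.3 0 0 0 0.2;0 0 0.6 0 0 0 0.2;0 0 1 0 0 0 0.2;0 0 1 0 0 0 0.2",
)

```text
time_s: 60.65
tcp_pos: [0.4964, -0.1916, 0.2311]
tool_rot: [[-0.897, 0.441, 0.006], [0.441, 0.897, -0.003], [-0.007, -0.0, -1.0]]
force: [0.2, -0.2, 1.1]
gripper_width: 0.0341
grip_force: 0.0
```

>>> step_arm(
  steps="-0.3 0.3 0.1 0 0 0 0.2;-0.3 0.6 0.2 0 0 0 0.2;-0.3 0.8 0.2 0 0 0 0.2;-0.3 0.8 0.2 0 0 0 0.2",
)

```text
time_s: 61.05
tcp_pos: [0.4643, -0.1086, 0.2463]
tool_rot: [[-0.899, 0.438, 0.001], [0.438, 0.899, -0.001], [-0.001, -0.001, -1.0]]
force: [-0.5, -1.3, -0.4]
gripper_width: 0.0341
grip_force: 0.0
```

```bash
python3 look.py
python3 - <<'E'
from h import *
f=np.load("sceneL.npz");Q,c=cloud("scene",f["d"])
g=np.load("scene0.npz");Q0,_=cloud("scene",g["d"])
for nm,q_ in(("now",Q),("start",Q0)):
  for lo,hi in((.1,.12),(.12,.145),(.03,.08)):
    q=q_[sel(q_,[.465,-.215,lo],[.52,-.165,hi])];print(nm,lo,len(q),q.min(0).round(4) if len(q) else 0,q.max(0).round(4)if len(q) else 0,q.mean(0).round(4))
a=f["im"][115:205,255:375,::-1];b=f["im"][125:200,200:300,::-1]
cv2.imwrite("pics/end.png",np.hstack([cv2.resize(x,(400,300),interpolation=cv2.INTER_NEAREST) for x in(a,b)]))
E
```

```text
61.05 [ 0.4643 -0.1086  0.2463] 64.0 [ 69.4   2.7 -62.  105.    2.5  73.8  70.8]
now 0.1 38 [ 0.4843 -0.1976  0.1   ] [ 0.5007 -0.1825  0.1199] [ 0.4904 -0.1876  0.11  ]
now 0.12 47 [ 0.485  -0.1955  0.1202] [ 0.5008 -0.1824  0.1429] [ 0.4904 -0.1879  0.1332]
now 0.03 93 [ 0.4846 -0.2105  0.03  ] [ 0.5199 -0.1791  0.0726] [ 0.5069 -0.1933  0.0474]
start 0.1 37 [ 0.4838 -0.1943  0.1007] [ 0.5028 -0.1815  0.1198] [ 0.4903 -0.1868  0.11  ]
start 0.12 50 [ 0.4832 -0.1969  0.1207] [ 0.5027 -0.1814  0.1425] [ 0.4907 -0.1876  0.1326]
start 0.03 83 [ 0.4874 -0.2092  0.0302] [ 0.5198 -0.1787  0.0717] [ 0.5061 -0.1928  0.0473]
```

View pics/end.png

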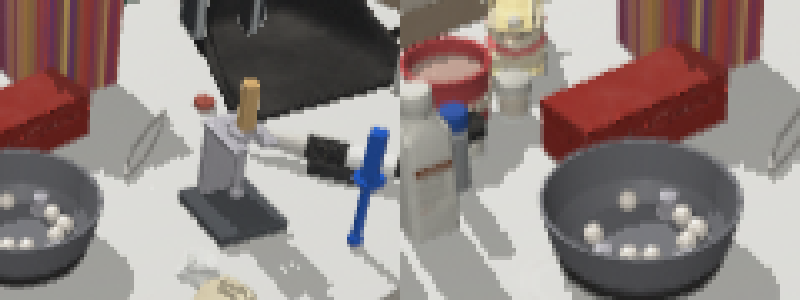

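Run:
```python
from h import *
im,d=grab("top");Q,c=cloud("top",d)
r=np.hypot(Q[...,0]-.595,Q[...,1]+.0225)
m=(r<.052)&(Q[...,2]>.0125)&(Q[...,2]<.04);k,l,st,ce=cv2.connectedComponentsWithStats(m.astype(np.uint8),connectivity=4)
for i in range(1,k):
    if st[i,4]>3: q=Q[l==i];print(st[i,4],q.mean(0).round(3),im[l==i].mean(0).round(),cv2.minAreaRect((q[:,:2]*1000).astype(np.float32))[1:])
```

```text
50 [ 0.634 -0.045  0.018] [96. 93. 95.] ((63.77131652832031, 13.315126419067383), 60.41486740112305)
9 [ 0.641 -0.003  0.016] [91. 90. 91.] ((3.506774425506592, 17.330244064331055), 18.197031021118164)
17 [ 0.623 -0.035  0.02 ] [137. 132. 130.] ((12.967001914978027, 9.858170509338379), 2.517534017562866)
16 [0.606 0.011 0.019] [171. 165. 162.] ((10.443092346191406, 9.865933418273926), 0.5684522986412048)
41 [ 0.592 -0.055  0.021] [152. 148. 150.] ((28.782264709472656, 15.663137435913086), 8.439936637878418)
4 [ 0.603 -0.071  0.019] [96. 93. 95.] ((2.9258739948272705, 6.847310543060303), 86.72393035888672)
16 [0.58  0.021 0.022] [151. 148. 156.] ((9.828836441040039, 12.981525421142578), 88.71707916259766)
42 [0.564 0.    0.019] [165. 160. 157.] ((30.31098175048828, 13.638344764709473), 50.532840728759766)
37 [ 0.56  -0.045  0.019] [166. 161. 158.] ((14.49502944946289, 29.79252815246582), 20.68944549560547)
7 [ 0.545 -0.019  0.019] [163. 159. 167.] ((19.39410400390625, 0.5782786011695862), 88.58606719970703)
```

```bash
python3 -c "
from h import *
print(workorder.job_done())"
```

```text
the job is handed in; nothing more can be done
None
```

The job is handed in at about 61 s: the bar was pinched at about 16–18 N and held, the jaw opened, and the bar and both caps put in the bowl. I stirred three full anticlockwise turns of 4 cm after a half-turn lead-in, then hung the stirrer back by its collar; a last look found all seven stones, both caps and the bar still in the bowl.

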